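Reverse the ratchet spanner and clamp the circuit board

ROBOT

A 6-joint arm with a two-finger parallel gripper is mounted at the origin on the work surface. World frame = base frame: x ahead of the robot, y to its left, z up, the work surface at z = 0. Lengths are in m, angles in rad, forces in N, time in s.
With the tool pointing down it reaches from about 0.25 to 0.775 m from the base axis. Payload 4 kg.
Tool frame: the origin (TCP) lies at the centre of the arm's flange, where the gripper is bolted on; the fingertips stand ahead of it and the grasp point (between the pads) lies 180 mm ahead of it (robot.tcp_to_tips is the z of the fingertips in the tool frame, in m); z points along the fingers, y is the direction in which the jaws open and shut (so a half turn about z gives the same grasp; the last joint's range is limited). The gripper opens to 94 mm and grips with 3 to 60 N. Pads are 16 mm wide; open, the fingers measure 119 mm over their backs; the gripper's body (75 mm by 177 mm) begins 78 mm behind the grasp point.
Start: joints at [-0.103, 0.087, 1.371, -0, 1.684, -0.103], TCP at [0.55, -0, 0.405] pointing down, gripper open.
Joint ranges: [-3.1, 3.1], [-0.76, 2.03], [0.27, 2.55], [-1.08, 4.22], [0.17, 2.65], [-2.57, 2.57]. Speed limits (rad/s): [2.79, 2.79, 3.14, 3.14, 3.14, 3.14].

INTERFACE

Orientations are given as [roll, pitch, yaw] about the fixed x, y, z axes, in that order (R = Rz(yaw) Ry(pitch) Rx(roll)).
In Python, from bench import robot gives the robot as it stands.
- The arm moves only by the tool move_arm, never from a script. Its argument "increments" is a list that holds one entry, the list of rows, each a list of 7 numbers: the opening, from 0 (shut) to 1 (fully open), then the shift along the tool's x, y, z as a fraction of full scale, then the turn, a rotation vector about the tool's x, y, z as a fraction of full scale. In form: [[[jaw, dx, dy, dz, rx, ry, rz], ...]]. A call has 1 to 8 rows; each row is the pose to reach, as a shift and turn from the pose commanded when the call began, along the tool's axes at that moment; what a row does not reach only later rows make up. Full scale, the value 1, is 0.1 m for a shift and pi/2 rad for a turn. A row lasts 1/12 s, in which the tool goes at most 41.7 mm and 7.16 degrees, less where a joint would pass 70% of its speed; a pose out of reach is approached as far as the arm can. A call with a number of a shift or a turn outside -1 to 1 is refused whole. A call with a gripper value outside its range is refused whole. The fingers move at their own pace and stop on an object; the grip force is fixed at half the most. Time passes only in rows, so rows that repeat a pose let the fingers close. It gives the time, the measured TCP pose, the force and the opening at its end, in the units of the state.
- robot.get_obs(): the state, without advancing time (a new reading comes with each control period).
- robot.snapshot(name): name is "scene" or "side" or "wrist"; returns (picture, depth): 384x512x3 uint8, red, green, blue; 384x512 float32, m along the optical axis (not along the pixel's ray), 0 where there is no reading.
- robot.camera_params(name): a dict with "mtx" (3x3 intrinsics, pixels), "R" (3x3) and "t" (3): a world point X has camera coordinates R X + t. Camera axes: x right, y down, z forward; pixel columns grow to the right and rows downward; lengths in m; the calibration is good to about 2 mm. A picture is of the moment at which its call begins: read the wrist's pose just before it. camera_params takes no time and is no camera call; for the wrist camera it gives the pose at the moment of the call.
- robot.close_job(): hands the job in, once; it reports no verdict.
The state is a dict: "time": time; "joint_positions": joint angles; "qvel": joint speeds; "joint_torque": joint torques, N m; "tool_pos": TCP position; "ee_rot": TCP orientation; "wrist_force": force on the tool from outside, world axes, zero at the start; "wrist_torque": the same for the moment, N m; "width": finger opening in m.
Only numpy, scipy, OpenCV 4.12 (cv2) and the standard library are available. Lean on these libraries where they do the work, as an engineer would, in place of code of your own. Each camera call takes 0.05 s, during which the arm holds its last target.

TASK

Clamp the circuit board: the ratchet spanner on the bench is set to loosen, so before anything else flip its orange reversing lever over to the green dot (tighten). Then set the spanner over the square drive of the clamp screw, let go of it so that it sits flat on the collar, take it again by its handle or knob and wind the screw clockwise (seen from above) until the yellow pointer meets the green mark on the dial; leave the spanner sitting there. Turn the screw with the spanner only, never push on the clamp itself with the gripper, and do not shove the other things on the bench about.

Things in the scene. Friction and masses are not known exactly. Their poses are not given: they have to be found in the camera images.
- ratchet: Loose ratchet spanner, 198 mm long, 0.6 kg, flat, lever up. Origin: underside, centre of its ring head. x runs along the handle to the knob, y to the left of that, z up. Steel ring head 68 mm across, 26 mm thick. At the other end a lever block, x = -26 to -62 mm, 46 mm wide, 26 mm high: green dot on its +y edge, red dot on its -y edge. Mass centre about 10 mm from the ring towards the knob.
- ring (a point): Centre of the ring head, 13 mm above the underside; the spanner's axes. Lever to green: the spanner drives the screw when swung clockwise (from above) and slips freely when swung back; lever to red: the reverse. It has 16 teeth: up to 0.4 rad is lost before it bites, and up to 0.35 rad more in the loose square.
- hole (a point): The same point, but turning with the brass insert in the ring: its square through hole, 21 mm wide, has its sides along this x and y. At the start these axes agree with the spanner's to within 0.15 rad; the insert turns in the head only as the ratchet allows.
- handle (a point): Point on the dark handle bar, 65 mm from the ring centre, half-way up the bar (13 mm above the spanner's underside). The bar is 20 mm wide, 16 mm thick (5 to 21 mm above the underside) and runs from 31 to 126 mm from the ring centre. A good place to carry the spanner, gripped across its width.
- knob_mid (a point): Centre of the upright black knob at the handle's end: 22 mm diameter, 42 mm tall (its foot is 21 mm below this point, at the handle's top), spinning freely about its own axis, 115 mm from the ring centre.
- fin (a point): On the orange fin of the lever, 22 mm from its pivot; the pivot lies 42 mm from the ring centre, away from the handle. The fin is an upright plate 8 mm thick, pointing away from the handle, 6 to 30 mm from the pivot; it stands from the block's top (26.5 mm above the spanner's underside) to 24 mm above that, this point 14 mm above it.
- lever (a joint): Angle of the reversing lever, rad: +0.55 hard over to the red dot (loosen; spanner's -y side), -0.55 hard over to the green dot (tighten; +y side), 0 in the middle. It starts near +0.5, stays where it is left and takes about 1 N at the fin, pushed sideways (the lying spanner itself slides and turns if it is pushed with more than a few N). Count it as over at -0.3 or beyond.
- clamp: Fixed clamp fixture: aluminium base 190 x 120 x 12 mm, grey column, white dial 112 mm across whose top is 62 mm above the bench, blue jaw over a green circuit board on the +x side. Origin: on the bench under the screw's axis; x points to the green mark on the dial's rim. Only the screw's collar and square drive rise above the dial.
- post (a point): On the screw's axis at the top of its steel collar (60 mm diameter), where the spanner's underside rests: 72 mm above the bench. From here the square drive, 18 mm wide, rises straight for 24 mm and then tapers for 10 mm to 8 mm wide. The square's sides lie along this x and y; x points along the yellow pointer; it turns with the screw.
- spindle (a joint): Angle of the screw, rad, growing clockwise from above: 0 when the yellow pointer meets the green mark (board clamped), -0.9 to -1.3 at the start, stop at +0.7. It takes about 0.3 N m and stays where it is left; the blue jaw sinks 6 mm per rad.
- screwdriver_grip (a point): Bystander: yellow-handled screwdriver, 190 mm long, lying; point on its handle.
- tape_mid (a point): Bystander: blue tape roll, 84 mm across, 20 mm high; its centre.
- mug_mid (a point): Bystander: blue mug, 76 mm across, 90 mm high; its centre.
- bottle_mid (a point): Bystander: white bottle, 56 mm across, 150 mm high; its centre.

How it is judged:
On the way, in this order (a step that is already met when the one before it is completed fails the run):
1. the reversing lever is over to the green dot, with the screw not yet turned and the spanner not yet on it (value of joint lever below -0.3 rad and value of joint spindle below -0.8 rad and horizontal distance between ring and post above 0.03 m), for 0.1 s.
2. the spanner sits flat on the screw's collar over the square, let go, with the lever still over to green (horizontal distance between ring and post below 0.005 m and z of ring in the frame of post below 0.017 m and angle between ratchet's own z axis and vertical below 0.06 rad and contact force between the fingers and ratchet below 0.2 N and value of joint lever below -0.3 rad and value of joint spindle below -0.4 rad), for 0.2 s.
At the end, for the whole second after the job is handed in: The screw's pointer is within 0.12 rad (7 degrees) of the green mark; the spanner sits on the collar (ring centre within 5 mm of the screw's axis, within 4 mm of resting on the collar, tilted less than 0.06 rad), let go and at rest, with the lever at -0.3 rad or beyond (green) (horizontal distance between ring and post below 0.005 m and z of ring in the frame of post below 0.017 m and angle between ratchet's own z axis and vertical below 0.06 rad and value of joint lever below -0.3 rad and contact force between the fingers and ratchet below 0.2 N and value of joint spindle between -0.12 and 0.12 rad and linear speed of ratchet below 0.02 m/s); the robot touches nothing.
It fails at once if the gripper presses on the clamp or its screw with more than 4 N (contact force between the fingers and clamp above 4 N).
It fails at once if a bystander (screwdriver, tape, mug, bottle) is moved by more than 40 mm (distance of any of screwdriver_grip, tape_mid, mug_mid, bottle_mid from where it was at the start of the episode above 0.04 m).
It also fails if it takes over 72 s, if anything falls off the work surface, if the arm or the gripper's body presses on something with over 40 N, if the wrist force passes 120 N, or if a joint passes its speed limit or range.

## Working session

There is one attempt and no reset: what is moved stays moved. The work goes in short steps, Python scripts to look and compute and a tool call to move; the robot and the scene stay as the last step left them, time stands still between calls to the robot, and variables do not carry over. Pictures are saved under pics/ and viewed, and the job is handed in when it is done.

Besides the shell and the picture viewer there is one more tool, called after "Request:" in YAML: its name, and indented under it one key for each argument. move_arm: Moves the arm, as the interface text tells. Its arguments: {"type":"object","properties":{"increments":{"type":"array","items":{"type":"array","items":{"type":"array","items":{"type":"number","minimum":-1,"maximum":1}}}}},"required":["increments"]}

```bash
ls; mkdir -p pics; cat > h.py <<'E'
import numpy as np,cv2
from bench import robot
from scipy.spatial.transform import Rotation as Rn
def snap(n,f):
    p=robot.camera_params(n); im,d=robot.snapshot(n)
    cv2.imwrite(f'pics/{f}.png',im[:,:,::-1]); np.savez(f'pics/{f}.npz',im=im,d=d,**p); return im,d,p
def load(f): return np.load(f'pics/{f}.npz')
def world(z,u,v,d=None):
    d=z['d'][int(round(v)),int(round(u))] if d is None else d
    c=np.linalg.inv(z['mtx'])@np.array([u,v,1])*d
    return z['R'].T@(c-z['t'])
def atz(z,u,v,h):
    r=z['R'].T@np.linalg.inv(z['mtx'])@np.array([u,v,1]); o=-z['R'].T@z['t']
    return o+r*(h-o[2])/r[2]
def proj(z,X):
    c=z['mtx']@(z['R']@np.array(X)+z['t']); return c[:2]/c[2]
def crop(f,u0,v0,u1,v1,k,name):
    im=cv2.imread(f'pics/{f}.png')[v0:v1,u0:u1]; cv2.imwrite(f'pics/{name}.png',cv2.resize(im,None,fx=k,fy=k,interpolation=cv2.INTER_CUBIC))
def obs():
    o=robot.get_obs(); print({k:np.round(o[k],4).tolist() for k in ('time','tool_pos','ee_rot','wrist_force','wrist_torque','width','joint_positions')}); return o
def inc(o,P,R=None):
    """increment to world TCP P, from obs pose"""
    R0=Rn.from_euler('xyz',o['ee_rot']); print('shift/0.1:',np.round(R0.inv().apply(np.array(P)-o['tool_pos'])/0.1,4))
    if R is not None: print('turn/(pi/2):',np.round((R0.inv()*R).as_rotvec()/(np.pi/2),4))
E
python3 - <<'E'
from h import *
obs(); print(robot.tcp_to_tips)
for n in ('scene','side','wrist'): snap(n,n+'0')
E
```

```text
pics
{'time': 0.0, 'tool_pos': [0.5499, 0.0, 0.4035], 'ee_rot': [-3.1394, -0.0002, 1.5708], 'wrist_force': [0.3084, 0.5815, -0.1997], 'wrist_torque': [0.034, 0.0366, 0.0058], 'width': 0.094, 'joint_positions': [-0.1031, 0.088, 1.3722, 0.0, 1.6836, -0.1031]}
0.1992
```

View pics/scene0.png

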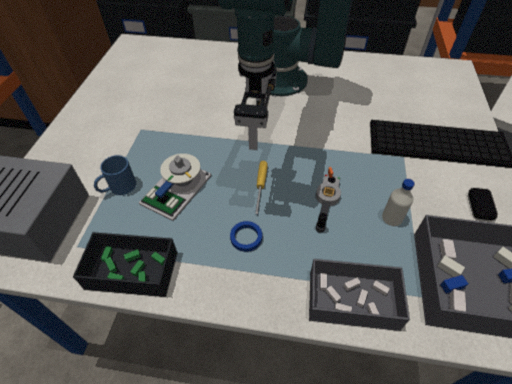

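View pics/side0.png

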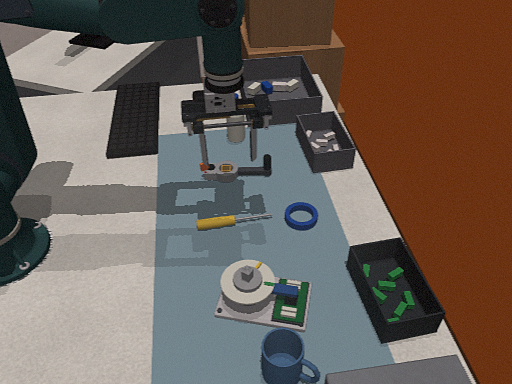

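View pics/wrist0.png

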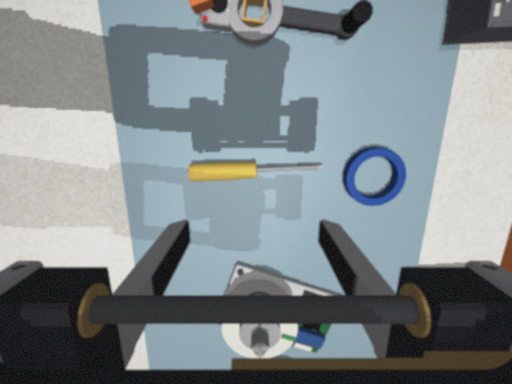

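```bash
python3 - <<'E'
from h import *
crop('scene0',290,150,370,250,7,'c1'); crop('scene0',130,140,220,225,7,'c2'); crop('wrist0',170,0,400,60,3,'c3'); crop('side0',190,140,290,190,8,'c4');crop('side0',205,245,325,335,6,'c5')
s=load('scene0')
for u,v,n in [(324,183,'?'),(330,190,'ring'),(332,175,'fin'),(321,222,'knob'),(180,160,'post'),(117,175,'mug'),(398,205,'bottle'),(262,175,'sd'),(247,236,'tape'),(385,270,'box')]: print(n,world(s,u,v).round(3))
E
```

```text
? [0.522 0.189 0.026]
ring [0.543 0.208 0.022]
fin [0.504 0.209 0.043]
knob [0.675 0.185 0.05 ]
post [ 0.563 -0.21   0.099]
mug [ 0.631 -0.368  0.086]
bottle [0.624 0.368 0.091]
sd [0.519 0.01  0.026]
tape [ 0.714  0.    -0.   ]
box [0.791 0.335 0.058]
```

View pics/c1.png

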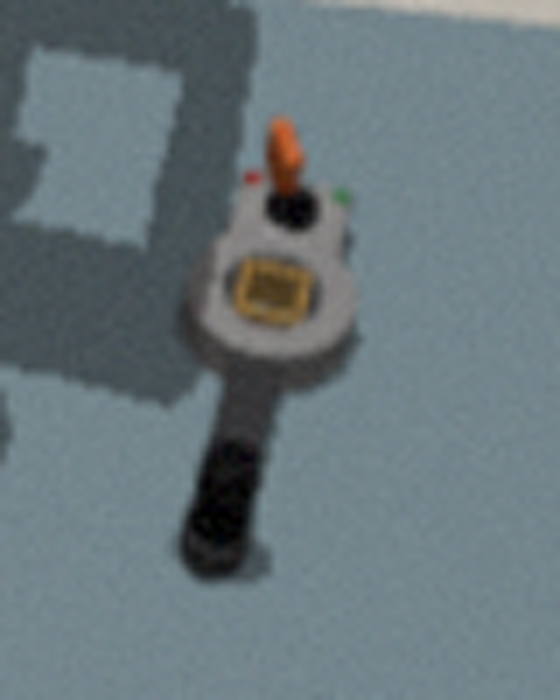

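View pics/c2.png

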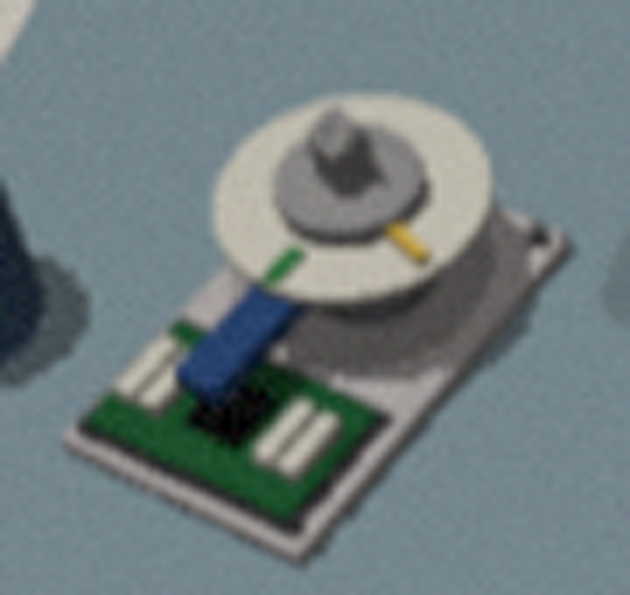

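View pics/c3.png

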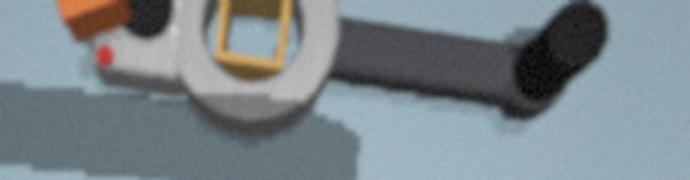

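View pics/c5.png

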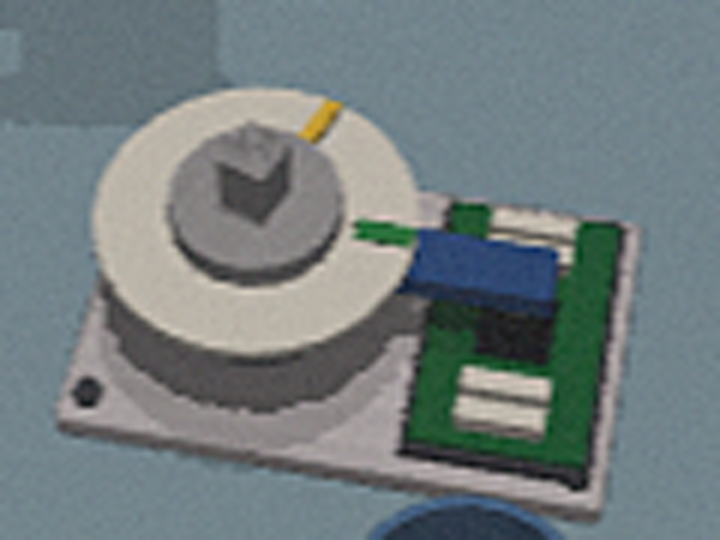

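```bash
python3 - <<'E'
from h import *
w=load('wrist0');s=load('scene0');d=load('side0')
o=robot.get_obs();R0=Rn.from_euler('xyz',o['ee_rot']).as_matrix()
C=-w['R'].T@w['t'];print('cam in tool',R0.T@(C-o['tool_pos']),'\naxes in tool\n',(R0.T@w['R'].T).round(3), w['mtx'])
print('ring scene',atz(s,290+272/7,150+292/7,.026), 'wrist',atz(w,170+258/3,38/3,.026))
print('fin base/pivot',atz(s,290+292/7,150+210/7,.027),'fin tip top',atz(s,290+282/7,150+122/7,.05))
print('knob top wrist',atz(w,170+580/3,30/3,.063),'knob top scene',atz(s,290+238/7,150+450/7,.063))
for nm,z in(('s',s),('d',d),('w',w)):
    H,W=z['d'].shape;v,u=np.mgrid[:H,:W]
    c=np.linalg.inv(z['mtx'])@np.stack([u.ravel()+0.,v.ravel(),np.ones(H*W)])*z['d'].ravel()
    X=(z['R'].T@(c-z['t'][:,None])).T
    im=z['im'].reshape(-1,3).astype(int)
    for h,lo in((.062,'dial'),(.072,'collar')):
        m=(abs(X[:,2]-h)<.004)&(abs(X[:,0]-.56)<.1)&(abs(X[:,1]+.21)<.1)&(z['d'].ravel()>0)&(im.max(1)-im.min(1)<60)
        if m.sum()<5: continue
        P=X[m]; (cx,cy),r=cv2.minEnclosingCircle(P[:,:2].astype(np.float32)); print(nm,lo,m.sum(),P.mean(0).round(4),np.round((cx,cy,r),4))
def pc(f,l,k,u0,v0,h):
    return np.array([atz(f,u0+a/k,v0+b/k,h) for a,b in l])
g=pc(s,[(300,253),(268,283)],7,130,140,.062);y=pc(s,[(390,230),(425,262)],7,130,140,.062)
print('scene green',g,'yellow',y)
g2=pc(d,[(355,230),(415,238)],6,205,245,.062);y2=pc(d,[(305,138),(337,103)],6,205,245,.062)
print('side green',g2,'yellow',y2)
E
```

```text
cam in tool [0.08053827 0.00099253 0.02024399] 
axes in tool
 [[-0.    -0.961 -0.276]
 [ 1.    -0.     0.   ]
 [-0.001 -0.276  0.961]] [[266.24073597   0.         253.78459015]
 [  0.         266.24073597 192.71033112]
 [  0.           0.           1.        ]]
ring scene [0.55242442 0.2041639  0.026     ] wrist [0.55311522 0.19692426 0.026     ]
fin base/pivot [0.50860353 0.21056315 0.027     ] fin tip top [0.48192959 0.20230781 0.05      ]
knob top wrist [0.66513768 0.18723285 0.063     ] knob top scene [0.65940549 0.19053828 0.063     ]
s dial 598 [ 0.5654 -0.2155  0.0621] [ 0.558  -0.2178  0.0575]
s collar 209 [ 0.5641 -0.2154  0.0718] [ 0.5586 -0.2175  0.0309]
d dial 1272 [ 0.5557 -0.2276  0.0624] [ 0.5736 -0.2224  0.0717]
d collar 436 [ 0.5571 -0.2265  0.0723] [ 0.5643 -0.218   0.0373]
w dial 1071 [ 0.5569 -0.241   0.062 ] [ 0.558  -0.2196  0.0565]
w collar 625 [ 0.5578 -0.2182  0.0721] [ 0.5583 -0.22    0.0304]
scene green [[ 0.59224789 -0.22850056  0.062     ]
 [ 0.60931969 -0.23618315  0.062     ]] yellow [[ 0.57497059 -0.19659921  0.062     ]
 [ 0.58933565 -0.17812024  0.062     ]]
side green [[ 0.59014797 -0.23279788  0.062     ]
 [ 0.60982384 -0.23923     0.062     ]] yellow [[ 0.57887467 -0.19089665  0.062     ]
 [ 0.5923781  -0.17705429  0.062     ]]
```

Request:
move_arm:
  increments:
    - [[1,0.3,0,0.2,0,0,0],[1,0.6,0,0.5,0,0,0],[1,1,0,0.8,0,0,0],[1,1,0,1,0,0,0],[1,1,0,1,0,0,0],[1,1,0,1,0,0,0]]

```text
time: 0.65
tool_pos: [0.5495, 0.1002, 0.3029]
ee_rot: [-3.137, 0.001, 1.572]
wrist_force: [0.6, -0.2, 0.5]
width: 0.0941
```

```bash
python3 - <<'E'
from h import *
obs(); snap('wrist','w1'); crop('w1',120,0,420,225,2.6,'w1c')
E
```

```text
{'time': 0.65, 'tool_pos': [0.5495, 0.1002, 0.3029], 'ee_rot': [-3.1372, 0.001, 1.572], 'wrist_force': [0.615, -0.2437, 0.5014], 'wrist_torque': [-0.048, 0.0441, 0.0023], 'width': 0.0941, 'joint_positions': [0.0791, 0.1492, 1.5055, -0.0007, 1.4914, 0.0779]}
```

View pics/w1c.png

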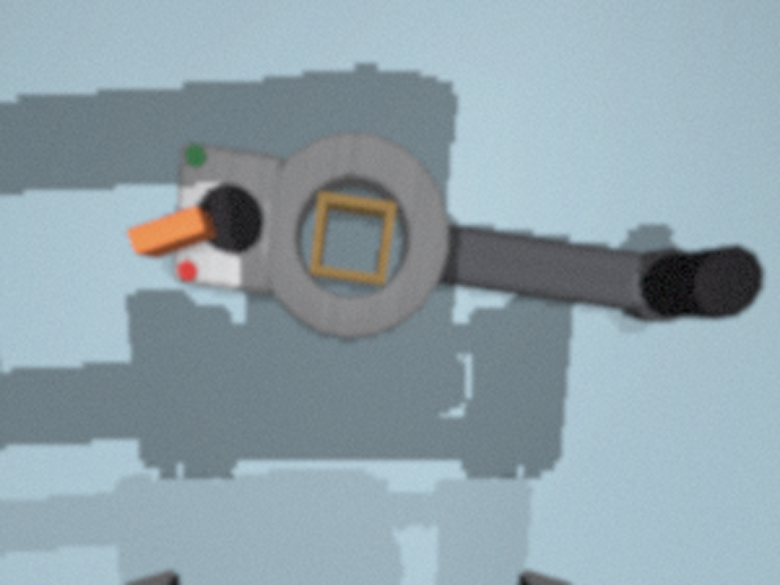

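```bash
python3 - <<'E'
from h import *
w=load('w1')
f=lambda a,b,h:atz(w,120+a/2.6,b/2.6,h)
ring=f(358,236,.026);hole=np.mean([f(*p,.026) for p in((321,192),(396,205),(385,283),(310,274))],0)
piv=f(230,218,.030);kn=f(728,282,.063);hb=f(550,260,.021)
print(ring,hole,piv,kn,hb)
a=lambda p,q:np.arctan2(*(q-p)[1::-1])
print('yaws',a(piv,hole),a(hole,kn),a(piv,kn),a(hole,hb),'d',np.linalg.norm((kn-hole)[:2]),np.linalg.norm((piv-hole)[:2]))
c=[f(*p,.026) for p in((321,192),(396,205),(385,283),(310,274))]
print('hole yaw',a(c[0],c[1]),a(c[3],c[2]),a(c[3],c[0])-np.pi/2,a(c[2],c[1])-np.pi/2)
t=f(140,243,.0505);b=f(205,218,.0505);print('fin',a(b,t),np.linalg.norm(b-t))
E
```

```text
[0.55287308 0.20250782 0.026     ] [0.55113368 0.2014914  0.026     ] [0.50927325 0.20788226 0.03      ] [0.66436797 0.18640674 0.063     ] [0.62155325 0.19493368 0.021     ]
yaws -0.1515009193957763 -0.13243656773347007 -0.1375922190000726 -0.09285565993268337 d 0.1142346329476235 0.042345459571835754
hole yaw -0.1583503354122317 -0.11304325260419984 -0.15416989454186147 -0.13125982470335051
fin -2.8038562888624856 0.022197081446500143
```

Request:
move_arm:
  increments:
    - [[0.43,0.4,-0.3,0,0,0,0.086],[0.43,0.8,-0.6,0.1,0,0,0.086],[0.43,1,-0.69,0.3,0,0,0.086],[0.43,1,-0.69,0.3,0,0,0.086],[0.43,1,-0.69,0.3,0,0,0.086]]

```text
time: 1.12
tool_pos: [0.4805, 0.2005, 0.2757]
ee_rot: [3.14, -0.0, 1.438]
wrist_force: [-0.4, -0.3, 0.4]
width: 0.064
```

```bash
python3 - <<'E'
from h import *
o=obs(); Z=Rn.from_euler('xyz',[np.pi,0,1.437]); inc(o,[.481,.2035,.2335],Z); inc(o,[.4856,.2372,.2335],Z); snap('wrist','w2')
E
```

```text
{'time': 1.1167, 'tool_pos': [0.4805, 0.2005, 0.2757], 'ee_rot': [3.1403, -0.0002, 1.4376], 'wrist_force': [-0.4401, -0.2768, 0.3908], 'wrist_torque': [0.003, -0.0153, 0.0259], 'width': 0.064, 'joint_positions': [0.2864, 0.0842, 1.6336, -0.0004, 1.4225, 0.4196]}
shift/0.1: [ 3.050e-02 -1.000e-04  4.224e-01]
turn/(pi/2): [ 0.0008 -0.0001  0.0004]
shift/0.1: [0.3706 0.0008 0.4224]
turn/(pi/2): [ 0.0008 -0.0001  0.0004]
```

View pics/w2.png

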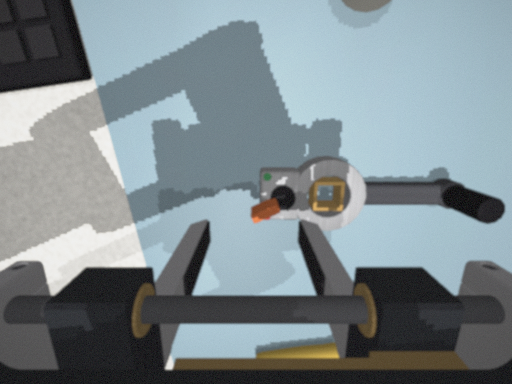

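Request:
move_arm:
  increments:
    - [[0,-0.15,-0.043,0,0,0,0],[0,-0.22,-0.043,0,0,0,0],[0,-0.22,-0.043,0,0,0,0],[0,-0.22,-0.043,0,0,0,0],[0,-0.22,-0.043,0,0,0,0],[0,-0.22,-0.043,0,0,0,0],[0,-0.22,-0.043,0,0,0,0],[0,-0.22,-0.043,0,0,0,0]]

```text
time: 1.83
tool_pos: [0.4739, 0.1789, 0.2746]
ee_rot: [-3.142, 0.0, 1.436]
wrist_force: [0.2, 0.3, 0.3]
width: 0.0065
```

Request:
move_arm:
  increments:
    - [[0,0,0,0,0,0,0],[0,0,0,0,0,0,0],[0,0,0,0,0,0,0],[0,0,0,0.2,0,0,0],[0,0,0,0.42,0,0,0],[0,0,0,0.42,0,0,0],[0,0,0,0.42,0,0,0]]

```text
time: 2.42
tool_pos: [0.4732, 0.1787, 0.2316]
ee_rot: [-3.139, 0.001, 1.436]
wrist_force: [-0.4, 0.4, -0.7]
width: 0.0006
```

```bash
python3 - <<'E'
from h import *
o=obs(); snap('wrist','w3');snap('side','s3'); crop('s3',170,120,310,210,5.5,'s3c')
E
```

```text
{'time': 2.4167, 'tool_pos': [0.4732, 0.1787, 0.2316], 'ee_rot': [-3.1386, 0.0013, 1.4358], 'wrist_force': [-0.3663, 0.3891, -0.7223], 'wrist_torque': [-0.0032, 0.0058, -0.0112], 'width': 0.0006, 'joint_positions': [0.249, 0.0928, 1.718, -0.0, 1.3341, 0.3839]}
```

View pics/w3.png

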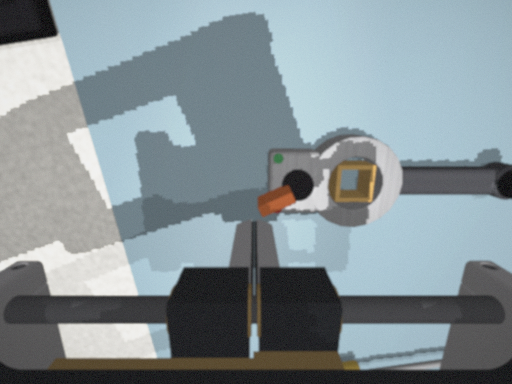

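View pics/s3c.png

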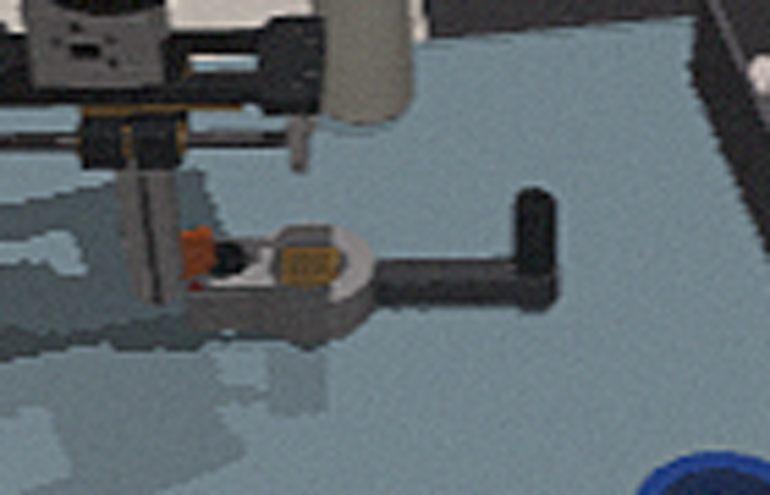

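Request:
move_arm:
  increments:
    - [[0,0.05,0,0,0,0,0],[0,0.1,0,0,0,0,0],[0,0.14,0,0,0,0,0],[0,0.18,0,0,0,0,0],[0,0.22,0,0,0,0,0],[0,0.26,0,0,0,0,0],[0,0.3,0,0,0,0,0],[0,0.32,0,0,0,0,0]]

```text
time: 3.18
tool_pos: [0.4783, 0.2109, 0.2328]
ee_rot: [3.141, 0.0, 1.436]
wrist_force: [-0.9, -2.0, 0.8]
width: 0.0004
```

```bash
python3 - <<'E'
from h import *
o=obs(); snap('wrist','w4');crop('w4',170,60,490,260,2.4,'w4c')
E
```

```text
{'time': 3.1833, 'tool_pos': [0.4783, 0.2109, 0.2328], 'ee_rot': [3.1408, 0.0001, 1.436], 'wrist_force': [-0.9362, -2.0112, 0.8033], 'wrist_torque': [-0.3538, 0.0368, -0.0405], 'width': 0.0004, 'joint_positions': [0.307, 0.1267, 1.678, -0.0005, 1.3363, 0.4419]}
```

View pics/w4c.png

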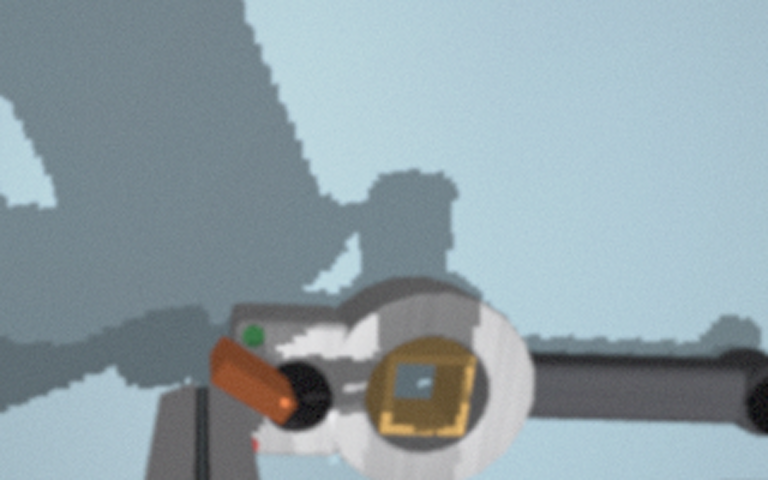

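Request:
move_arm:
  increments:
    - [[0,-0.1,0,0,0,0,0],[0,-0.2,0,-0.2,0,0,0],[0.5,-0.4,0.2,-0.5,0,0,0],[0.6,-0.7,0.5,-0.8,0,0,0],[0.6,-0.78,0.8,-0.8,0,0,0],[0.6,-0.78,0.9,-0.8,0,0,0],[0.6,-0.78,0.9,-0.8,0,0,0],[0.6,-0.78,0.9,-0.8,0,0,0]]

```text
time: 3.9
tool_pos: [0.5564, 0.1208, 0.3115]
ee_rot: [-3.139, -0.0, 1.435]
wrist_force: [-0.4, 0.2, -0.6]
width: 0.0372
```

```bash
python3 - <<'E'
from h import *
o=obs(); snap('wrist','w5');crop('w5',120,0,420,225,2.6,'w5c')
E
```

```text
{'time': 3.9, 'tool_pos': [0.5564, 0.1208, 0.3115], 'ee_rot': [-3.1387, -0.0002, 1.4349], 'wrist_force': [-0.3739, 0.2006, -0.6294], 'wrist_torque': [-0.0451, 0.0551, 0.0656], 'width': 0.0372, 'joint_positions': [0.1139, 0.167, 1.4679, 0.0009, 1.5096, 0.2498]}
```

View pics/w5c.png

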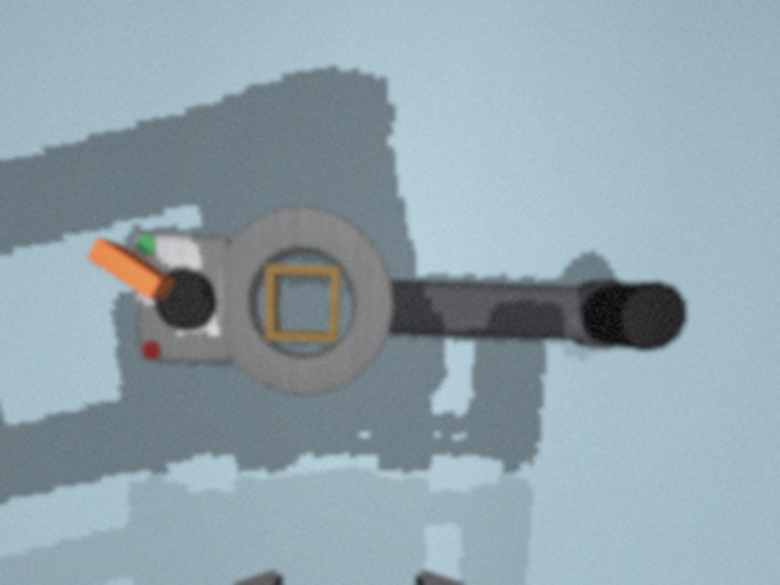

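```bash
python3 - <<'E'
from h import *
w=load('w5')
f=lambda a,b,h:atz(w,120+a/2.6,b/2.6,h)
C=((264,265),(339,267),(338,342),(266,341))
ring=f(307,300,.026);c=[f(*p,.026) for p in C];hole=np.mean(c,0)
piv=f(186,299,.030);kn=f(655,315,.063);h1=f(420,308,.021);h2=f(550,311,.021)
print(ring,hole,piv,kn,h1,h2)
a=lambda p,q:np.arctan2(*(q-p)[1::-1])
print('yaws',a(piv,hole),a(hole,kn),a(piv,kn),a(h1,h2),'d',np.linalg.norm((kn-hole)[:2]),np.linalg.norm((piv-hole)[:2]))
print('hole yaw',a(c[0],c[1]),a(c[3],c[2]),a(c[3],c[0])-np.pi/2,a(c[2],c[1])-np.pi/2)
t=f(98,250,.0505);b=f(163,288,.0505);print('fin',a(b,t))
y=-.15; 
o=robot.get_obs(); 
for z in(.28,.203): inc(o,[hole[0]+.048*np.cos(y),hole[1]+.048*np.sin(y),z],Rn.from_euler('xyz',[np.pi,0,y]))
E
```

```text
[0.55296314 0.20344754 0.026     ] [0.55081713 0.2022056  0.026     ] [0.50977013 0.20970942 0.03      ] [0.66418736 0.18346441 0.063     ] [0.59435394 0.19487006 0.021     ] [0.64271584 0.1871426  0.021     ]
yaws -0.18081392616448874 -0.16382798274468643 -0.1683528983554648 -0.15844482870367632 d 0.11490883887927512 0.04172725467272264
hole yaw -0.16162084538137744 -0.14969309515063178 -0.141928328583123 -0.1538302346550764
fin 2.4778099711926944
shift/0.1: [0.7874 0.3226 0.3109]
turn/(pi/2): [-0.0017  0.0018  1.0097]
shift/0.1: [0.7875 0.3254 1.0809]
turn/(pi/2): [-0.0017  0.0018  1.0097]
```

Request:
move_arm:
  increments:
    - [[0.6,0.3,0.1,0,0,0,0.06],[0.6,0.6,0.3,0,0,0,0.13],[0.6,0.79,0.32,0.1,0,0,0.2],[0.6,0.79,0.32,0.2,0,0,0.27],[0.6,0.79,0.32,0.3,0,0,0.34],[0.6,0.79,0.32,0.3,0,0,0.41],[0.6,0.79,0.32,0.3,0,0,0.48],[0.6,0.79,0.32,0.3,0,0,0.55]]

```text
time: 4.62
tool_pos: [0.5973, 0.1964, 0.281]
ee_rot: [-3.14, 0.003, 0.569]
wrist_force: [-0.5, -0.0, 0.1]
width: 0.0565
```

Request:
move_arm:
  increments:
    - [[0.6,0,0,0,0,0,0.07],[0.6,0,0,0,0,0,0.14],[0.6,0,0,0,0,0,0.21],[0.6,0,0,0,0,0,0.28],[0.6,0,0,0,0,0,0.35],[0.6,0,0,0,0,0,0.42],[0.6,0,0,0,0,0,0.468],[0.6,0,0,0,0,0,0.468]]

```text
time: 5.28
tool_pos: [0.5975, 0.1961, 0.2816]
ee_rot: [3.141, 0.003, -0.162]
wrist_force: [-0.2, 0.5, -0.6]
width: 0.0565
```

```bash
python3 - <<'E'
from h import *
o=obs(); snap('wrist','w6')
inc(o,[.5988,.1946,.203],Rn.from_euler('xyz',[np.pi,0,-.165]))
E
```

```text
{'time': 5.2833, 'tool_pos': [0.5975, 0.1961, 0.2816], 'ee_rot': [3.1409, 0.0027, -0.1624], 'wrist_force': [-0.1522, 0.4812, -0.6201], 'wrist_torque': [0.0459, 0.0727, -0.0059], 'width': 0.0565, 'joint_positions': [0.227, 0.3133, 1.3505, 0.0004, 1.4805, 1.9602]}
shift/0.1: [0.0179 0.0125 0.7862]
turn/(pi/2): [0.0004 0.0017 0.0016]
```

View pics/w6.png

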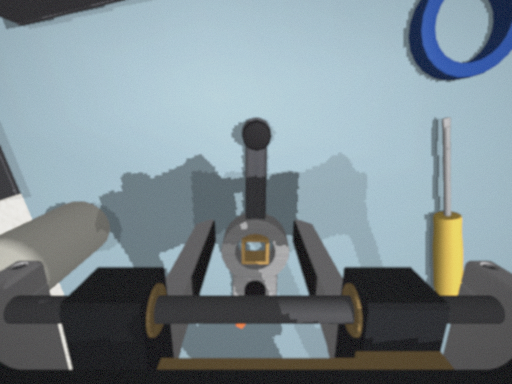

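Request:
move_arm:
  increments:
    - [[0.6,0.018,0.012,0.3,0,0,0],[0.6,0.018,0.012,0.5,0,0,0],[0.6,0.018,0.012,0.7,0,0,0],[0.6,0.018,0.012,0.78,0,0,0],[0.3,0.018,0.012,0.78,0,0,0],[0,0.018,0.012,0.78,0,0,0],[0,0.018,0.012,0.78,0,0,0],[0,0.018,0.012,0.78,0,0,0]]

```text
time: 6.0
tool_pos: [0.6013, 0.1938, 0.2067]
ee_rot: [-3.14, -0.003, -0.163]
wrist_force: [-0.2, 0.3, -0.8]
width: 0.0328
```

Request:
move_arm:
  increments:
    - [[0,0,0,0,0,0,0],[0,0,0,0,0,0,0],[0,0,0,0,0,0,0],[0,0,0,0,0,0,0],[0,0,0,0,0,0,0],[0,0,0,0,0,0,0]]

```text
time: 6.5
tool_pos: [0.6011, 0.1937, 0.2059]
ee_rot: [-3.141, -0.002, -0.163]
wrist_force: [-0.1, 1.1, 5.3]
width: 0.02
```

```bash
python3 - <<'E'
from h import *
o=obs()
E
```

```text
{'time': 6.5, 'tool_pos': [0.6011, 0.1937, 0.2059], 'ee_rot': [-3.1405, -0.002, -0.1634], 'wrist_force': [-0.0748, 1.0795, 5.2762], 'wrist_torque': [0.1868, 0.1565, -0.0925], 'width': 0.02, 'joint_positions': [0.222, 0.377, 1.4254, 0.0003, 1.3369, 1.9561]}
```

Request:
move_arm:
  increments:
    - [[0,0,0,-0.2,0,0,0],[0,0,0,-0.5,0,0,0],[0,0,0,-0.8,0,0,0],[0,0,0,-1,0,0,-0.05],[0,0,0,-1,0,0,-0.12],[0,0,0,-1,0,0,-0.19],[0,0,0,-1,0,0,-0.26],[0,0,0,-1,0,0,-0.33]]

```text
time: 7.17
tool_pos: [0.6, 0.1933, 0.3009]
ee_rot: [-3.141, 0.007, 0.36]
wrist_force: [0.1, 0.4, -6.1]
width: 0.0193
```

```bash
python3 - <<'E'
from h import *
o=obs(); snap('wrist','w7');snap('side','s7')
inc(o,[.5186,-.05,.34],Rn.from_euler('xyz',[np.pi,0,2.47]))
E
```

```text
{'time': 7.1667, 'tool_pos': [0.6, 0.1933, 0.3009], 'ee_rot': [-3.1411, 0.0065, 0.3605], 'wrist_force': [0.0971, 0.3811, -6.1455], 'wrist_torque': [0.0937, -0.0979, 0.0101], 'width': 0.0193, 'joint_positions': [0.2218, 0.3062, 1.3203, -0.0005, 1.5216, 1.4321]}
shift/0.1: [-1.622   1.989  -0.3813]
turn/(pi/2): [-0.0046  0.0022 -1.343 ]
```

View pics/w7.png

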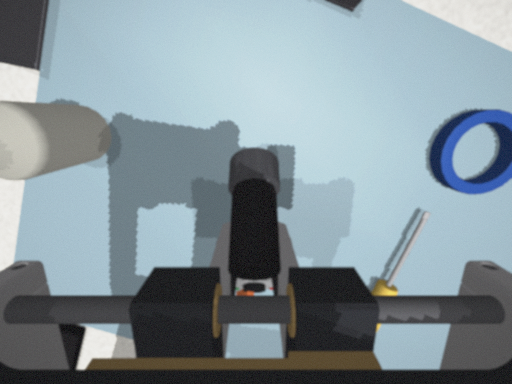

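View pics/s7.png

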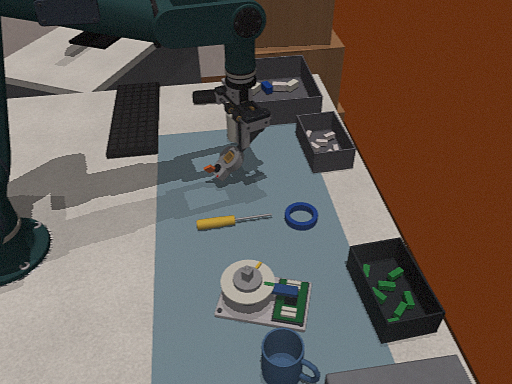

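Request:
move_arm:
  increments:
    - [[0,0,0,0.12,0,0,0],[0,0,0,0.24,0,0,0],[0,0,0,0.36,0,0,0],[0,0,0,0.48,0,0,0],[0,0,0,0.58,0,0,0],[0,0,0,0.68,0,0,0],[0,0,0,0.76,0,0,0],[0,0,0,0.82,0,0,0]]

```text
time: 7.93
tool_pos: [0.6013, 0.1937, 0.2224]
ee_rot: [3.141, -0.003, 0.354]
wrist_force: [3.4, 0.6, -1.2]
width: 0.0195
```

```bash
python3 - <<'E'
from h import *
o=obs(); snap('side','s8'); crop('s8',160,80,320,200,5,'s8c')
E
```

```text
{'time': 7.9333, 'tool_pos': [0.6013, 0.1937, 0.2224], 'ee_rot': [3.1413, -0.0025, 0.3541], 'wrist_force': [3.397, 0.5918, -1.232], 'wrist_torque': [0.1808, -0.4157, 0.0185], 'width': 0.0195, 'joint_positions': [0.2219, 0.3625, 1.4097, 0.0001, 1.3669, 1.4386]}
```

View pics/s8c.png

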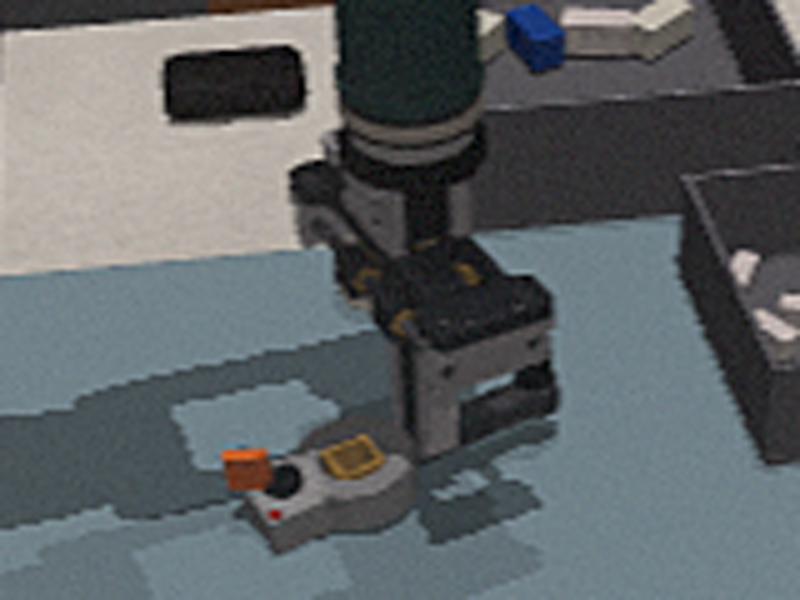

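Request:
move_arm:
  increments:
    - [[0,0,0,0.08,0,0,0],[0,0,0,0.16,0,0,0],[0.9,0,0,0.16,0,0,0],[0.9,0,0,0.16,0,0,0],[0.9,0,0,0.16,0,0,0],[0.9,0,0,0.16,0,0,0]]

```text
time: 8.48
tool_pos: [0.6002, 0.1934, 0.206]
ee_rot: [-3.141, 0.002, 0.355]
wrist_force: [0.6, 0.1, -0.3]
width: 0.0429
```

Request:
move_arm:
  increments:
    - [[0.9,0,0,-0.3,0,0,0],[0.9,0,0,-0.7,0,0,0],[0.9,-0.3,0,-1,0,0,0],[0.9,-0.7,0,-1,0,0,0],[0.9,-1,0,-1,0,0,0],[0.9,-1,0,-1,0,0,0],[0.9,-1,0,-1,0,0,0]]

```text
time: 9.07
tool_pos: [0.5055, 0.1584, 0.3064]
ee_rot: [-3.142, 0.001, 0.355]
wrist_force: [1.4, -0.2, 0.2]
width: 0.0841
```

```bash
python3 - <<'E'
from h import *
o=obs(); snap('wrist','w9');crop('w9',120,0,420,225,2.6,'w9c')
E
```

```text
{'time': 9.0667, 'tool_pos': [0.5055, 0.1584, 0.3064], 'ee_rot': [-3.1415, 0.0007, 0.3547], 'wrist_force': [1.4153, -0.1694, 0.2239], 'wrist_torque': [0.0433, 0.0785, -0.0073], 'width': 0.0841, 'joint_positions': [0.1967, 0.083, 1.5717, -0.0, 1.4876, 1.4128]}
```

View pics/w9c.png

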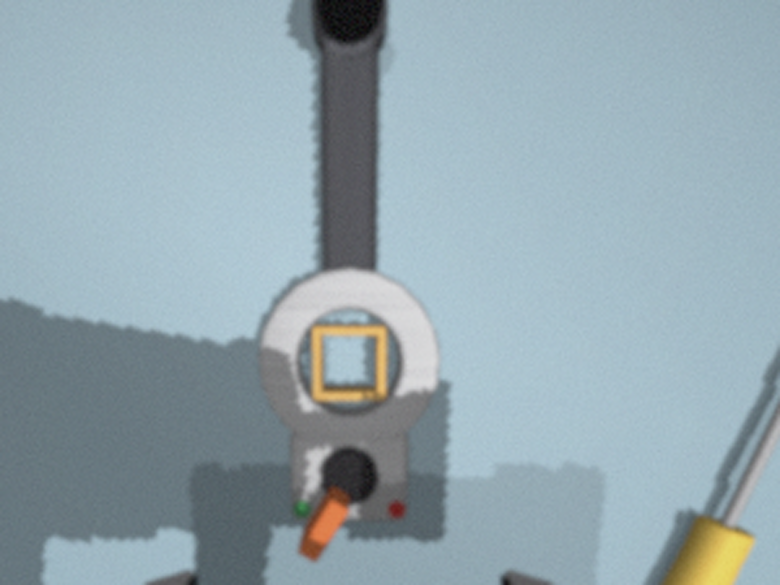

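```bash
python3 - <<'E'
from h import *
w=load('w9')
f=lambda a,b,h:atz(w,120+a/2.6,b/2.6,h)
C=((312,326),(386,326),(387,400),(313,400))
c=[f(*p,.026) for p in C];hole=np.mean(c,0);ring=f(350,356,.026)
piv=f(349,475,.030);h1=f(348,260,.021);h2=f(348,80,.021)
a=lambda p,q:np.arctan2(*(q-p)[1::-1])
print(hole,ring,piv,'yaw',a(piv,hole),a(h1,h2),a(hole,h2),'hole',a(c[3],c[0]),a(c[2],c[1]),a(c[0],c[1])+np.pi/2,a(c[3],c[2])+np.pi/2,np.linalg.norm((piv-hole)[:2]))
t=f(310,553,.0505);b=f(335,495,.0505);print('lever',a(b,t)+np.pi-a(piv,hole)-2*np.pi)
o=robot.get_obs()
y=.355;P=hole[:2]+.006*np.array([np.cos(y),np.sin(y)])
inc(o,[*P,.206],Rn.from_euler('xyz',[np.pi,0,y]))
E
```

```text
[0.56181039 0.17807365 0.026     ] [0.56443917 0.1788549  0.026     ] [0.52286665 0.16385701 0.03      ] yaw 0.35002430453242134 0.35439596346809066 0.36026392253415623 hole 0.3539679759059323 0.3834781094852075 0.354307193011798 0.3542267444767955 0.04145754729466554
lever -0.39372048204014387
shift/0.1: [0.6442 0.0101 1.0068]
turn/(pi/2): [ 0.0001 -0.0003 -0.0001]
```

Request:
move_arm:
  increments:
    - [[1,0.3,0.01,0,0,0,0],[1,0.6,0.01,0.1,0,0,0],[1,0.6,0.01,0.3,0,0,0],[1,0.6,0.01,0.55,0,0,0],[1,0.6,0.01,0.8,0,0,0],[1,0.6,0.01,1,0,0,0],[1,0.6,0.01,1,0,0,0],[0,0.6,0.01,1,0,0,0]]

```text
time: 9.78
tool_pos: [0.5641, 0.179, 0.2052]
ee_rot: [-3.141, 0.003, 0.355]
wrist_force: [0.8, -0.7, 1.0]
width: 0.0901
```

Request:
move_arm:
  increments:
    - [[0,0,0,0,0,0,0],[0,0,0,0,0,0,0],[0,0,0,0,0,0,0],[0,0,0,0,0,0,0],[0,0,0,0,0,0,0],[0,0,0,0,0,0,0],[0,0,0,0,0,0,0]]

```text
time: 10.37
tool_pos: [0.5641, 0.1793, 0.2086]
ee_rot: [-3.141, -0.004, 0.355]
wrist_force: [-0.1, 3.1, 5.2]
width: 0.0682
```

Request:
move_arm:
  increments:
    - [[0,0,0,-0.1,0,0,0],[0,0,0,-0.25,0,0,0],[0,0,0,-0.4,0,0,0],[0,0,0,-0.4,0,0,0],[0,0,0,-0.4,0,0,0]]

```text
time: 10.78
tool_pos: [0.5632, 0.1783, 0.2459]
ee_rot: [3.141, 0.002, 0.355]
wrist_force: [-0.9, 0.1, -6.8]
width: 0.0681
```

```bash
python3 - <<'E'
from h import *
o=obs(); snap('side','s10'); crop('s10',160,80,320,200,5,'s10c')
E
```

```text
{'time': 10.7833, 'tool_pos': [0.5632, 0.1783, 0.2459], 'ee_rot': [3.1409, 0.0016, 0.3549], 'wrist_force': [-0.9417, 0.0502, -6.76], 'wrist_torque': [0.0425, 0.1537, -0.0105], 'width': 0.0681, 'joint_positions': [0.2109, 0.2588, 1.4937, -0.001, 1.3906, 1.427]}
```

View pics/s10c.png

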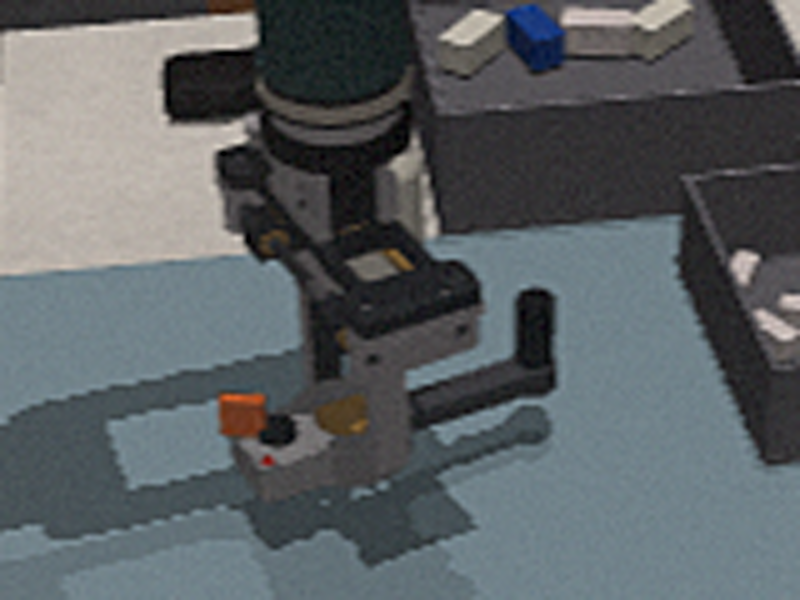

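Request:
move_arm:
  increments:
    - [[0,0,0,-0.3,0,0,-0.03],[0,0,0,-0.6,0,0,-0.09],[0,-0.05,0.1,-0.9,0,0,-0.15],[0,-0.12,0.35,-0.9,0,0,-0.21],[0,-0.22,0.6,-0.9,0,0,-0.28],[0,-0.3,0.85,-0.9,0,0,-0.35],[0,-0.35,0.94,-0.9,0,0,-0.42],[0,-0.35,0.94,-0.9,0,0,-0.49]]

```text
time: 11.5
tool_pos: [0.5628, 0.0755, 0.334]
ee_rot: [-3.138, 0.005, 1.126]
wrist_force: [-0.2, 0.9, -7.4]
width: 0.0683
```

```bash
python3 - <<'E'
from h import *
o=obs(); inc(o,[.558,-.02,.338],Rn.from_euler('xyz',[np.pi,0,2.0]))
E
```

```text
{'time': 11.5, 'tool_pos': [0.5628, 0.0755, 0.334], 'ee_rot': [-3.1379, 0.0048, 1.1264], 'wrist_force': [-0.1663, 0.9308, -7.4429], 'wrist_torque': [0.0389, 0.0653, -0.0063], 'width': 0.0683, 'joint_positions': [0.0342, 0.1526, 1.4388, -0.0025, 1.5557, 0.4786]}
shift/0.1: [-0.883   0.367  -0.0375]
turn/(pi/2): [-0.0035  0.0018 -0.5561]
```

Request:
move_arm:
  increments:
    - [[0,-0.1,0.04,0,0,0,-0.07],[0,-0.25,0.1,0,0,0,-0.14],[0,-0.42,0.17,0,0,0,-0.21],[0,-0.6,0.25,0,0,0,-0.28],[0,-0.75,0.32,0,0,0,-0.35],[0,-0.86,0.36,-0.04,0,0,-0.42],[0,-0.88,0.37,-0.04,0,0,-0.49],[0,-0.88,0.37,-0.04,0,0,-0.56]]

```text
time: 12.17
tool_pos: [0.5583, -0.0183, 0.3383]
ee_rot: [-3.137, -0.001, 2.008]
wrist_force: [0.8, 0.5, -6.5]
width: 0.0683
```

Request:
move_arm:
  increments:
    - [[0,-0.15,-0.07,0,0,0,-0.07],[0,-0.35,-0.16,0,0,0,-0.14],[0,-0.6,-0.28,0,0,0,-0.21],[0,-0.8,-0.37,0,0,0,-0.28],[0,-0.9,-0.42,0,0,0,-0.3],[0,-0.9,-0.42,0,0,0,-0.3],[0,-0.9,-0.42,0,0,0,-0.3]]

```text
time: 12.75
tool_pos: [0.5581, -0.1166, 0.3385]
ee_rot: [-3.141, -0.004, 2.473]
wrist_force: [-0.4, 0.3, -7.0]
width: 0.0684
```

```bash
python3 - <<'E'
from h import *
o=obs(); snap('wrist','w11');snap('scene','c11');snap('side','s11')
E
```

```text
{'time': 12.75, 'tool_pos': [0.5581, -0.1166, 0.3385], 'ee_rot': [-3.1406, -0.0042, 2.4732], 'wrist_force': [-0.3827, 0.3087, -6.988], 'wrist_torque': [0.062, -0.1012, -0.0132], 'width': 0.0684, 'joint_positions': [-0.3056, 0.155, 1.4271, 0.0006, 1.5638, -1.208]}
```

View pics/w11.png

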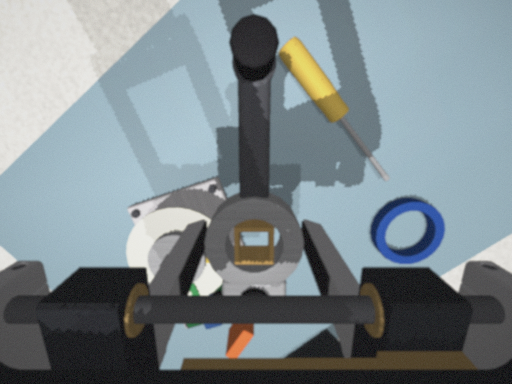

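View pics/c11.png

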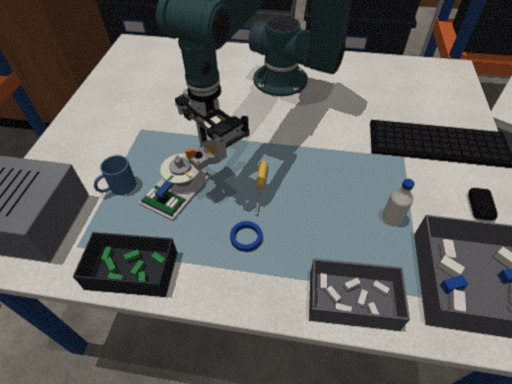

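View pics/s11.png

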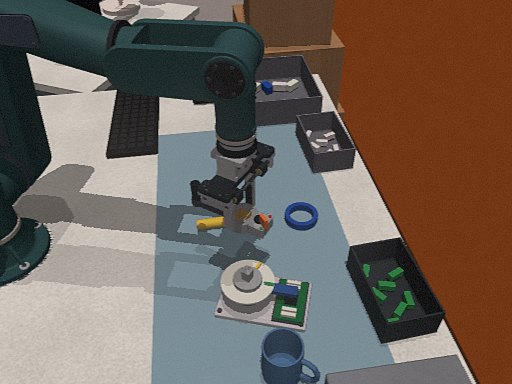

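```bash
python3 - <<'E'
from h import *
for f,bx in(('scene0',(180,165,200,182)),('side0',(245,255,270,275)),('c11',(180,165,200,182)),('s11',(245,255,270,275)),('scene0',(160,170,180,190)),('side0',(255,275,285,292))):
    z=load(f);u0,v0,u1,v1=bx;im=z['im'][v0:v1,u0:u1].astype(int)
    if f in('scene0','side0') and bx in((160,170,180,190),(255,275,285,292)):
        m=(im[...,1]-im[...,0]>40); n='green'
    else: m=(im[...,0]-im[...,2]>60)&(im[...,1]-im[...,2]>30); n='yellow'
    v,u=np.nonzero(m); P=np.array([atz(z,u0+a,v0+b,.0625) for a,b in zip(u,v)])
    c=P.mean(0)
    for C in((.558,-.2195),(.5585,-.218)):
        print(f,n,len(u),c.round(4),np.arctan2(c[1]-C[1],c[0]-C[0]).round(3),np.hypot(c[1]-C[1],c[0]-C[0]).round(4))
w=load('w11');crop('w11',190,170,320,310,4,'w11c');crop('s11',180,170,330,330,4,'s11c')
E
```

```text
scene0 yellow 17 [ 0.5791 -0.1897  0.0625] 0.953 0.0365
scene0 yellow 17 [ 0.5791 -0.1897  0.0625] 0.94 0.035
side0 yellow 23 [ 0.5843 -0.1837  0.0625] 0.937 0.0444
side0 yellow 23 [ 0.5843 -0.1837  0.0625] 0.926 0.0429
c11 yellow 17 [ 0.5791 -0.1897  0.0625] 0.953 0.0365
c11 yellow 17 [ 0.5791 -0.1897  0.0625] 0.94 0.035
s11 yellow 23 [ 0.5843 -0.1837  0.0625] 0.937 0.0444
s11 yellow 23 [ 0.5843 -0.1837  0.0625] 0.926 0.0429
scene0 green 8 [ 0.5987 -0.2346  0.0625] -0.355 0.0434
scene0 green 8 [ 0.5987 -0.2346  0.0625] -0.391 0.0435
side0 green 49 [ 0.6113 -0.2341  0.0625] -0.266 0.0553
side0 green 49 [ 0.6113 -0.2341  0.0625] -0.295 0.0552
```

View pics/w11c.png

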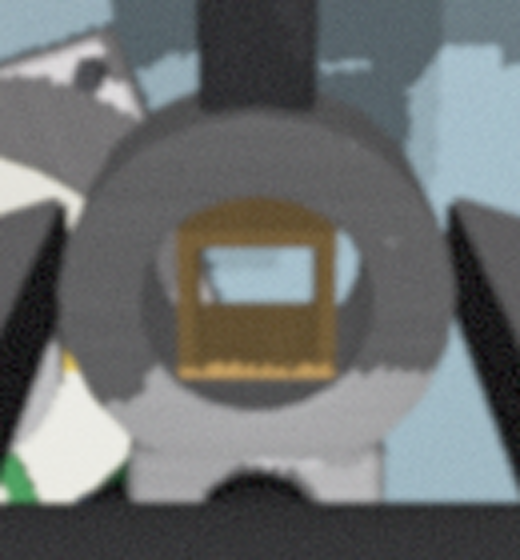

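View pics/s11c.png

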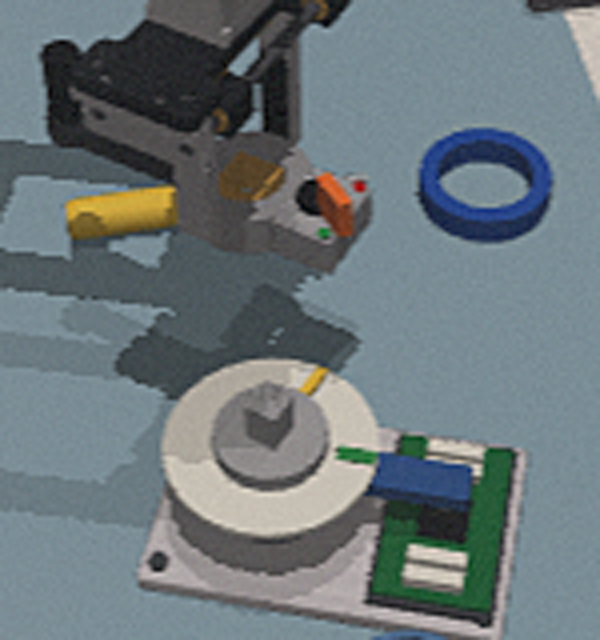

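```bash
python3 - <<'E'
from h import *
w=load('w11');P0=np.array([.5581,-.1166,.3385]);R0=Rn.from_euler('xyz',[-3.1406,-.0042,2.4732])
h=.3385-.2075+.026
c=np.array([atz(w,190+a/4,170+b/4,h) for a,b in((180,232),(333,232),(333,380),(180,380))])
print('hole in tool',R0.inv().apply(c.mean(0)-P0), np.linalg.norm(c[0]-c[1]),np.linalg.norm(c[1]-c[2]))
r=np.array([atz(w,190+a/4,170+b/4,h) for a,b in((65,300),(445,300),(258,110),(258,455))])
print('ring in tool',R0.inv().apply(r-P0))
for z,n in((load('c11'),'c11'),(load('s11'),'s11')):
    H,W=z['d'].shape;v,u=np.mgrid[:H,:W]
    X=(z['R'].T@(np.linalg.inv(z['mtx'])@np.stack([u.ravel()+0.,v.ravel(),np.ones(H*W)])*z['d'].ravel()-z['t'][:,None])).T
    m=(abs(X[:,2]-.101)<.009)&(np.hypot(X[:,0]-.558,X[:,1]+.219)<.02);print(n,'drive',m.sum(),X[m].mean(0),X[m].min(0),X[m].max(0))
# project hypothesised drive + collar on images
im=[cv2.imread('pics/s11.png'),cv2.imread('pics/c11.png')]
for i,(z,b) in enumerate(((load('s11'),(205,245,325,335)),(load('c11'),(130,140,220,225)))):
    u0,v0,u1,v1=b;K=6
    J=cv2.resize(im[i][v0:v1,u0:u1],None,fx=K,fy=K,interpolation=cv2.INTER_CUBIC)
    def pl(P,col):
        q=np.array([(proj(z,p)-[u0,v0]+.5)*K for p in P]).astype(np.int32);cv2.polylines(J,[q],True,col,1)
    C=np.array([.5583,-.219]);t=np.linspace(0,2*np.pi,60)
    for rr,hh in((.056,.062),(.03,.072)): pl([[*(C+rr*np.array([np.cos(a),np.sin(a)])),hh] for a in t],(0,0,255))
    for s,hh in((.009,.096),(.004,.106),(.009,.072)): pl([[*(C+s*2**.5*np.array([np.cos(.92+np.pi/4+k*np.pi/2),np.sin(.92+np.pi/4+k*np.pi/2)])),hh] for k in range(4)],(255,0,255))
    pl([[*C,.072],[*(C+.1*np.array([np.cos(.355),-np.sin(.355)])),.062]],(255,255,0))
    cv2.imwrite(f'pics/ov{i}.png',J)
a=cv2.imread('pics/ov0.png');b=cv2.imread('pics/ov1.png');print(a.shape,b.shape)
E
```

```text
hole in tool [-0.00451311  0.000842    0.1814819 ] 0.025090530025025277 0.027335264188506656
ring in tool [[-0.00312529 -0.03116927  0.1815195 ]
 [-0.0031183   0.03234216  0.18145649]
 [ 0.030055    0.00108163  0.18162685]
 [-0.03294035  0.00110452  0.18136224]]
c11 drive 45 [ 0.56191746 -0.21625475  0.09956037] [ 0.54924378 -0.22999426  0.09214275] [ 0.56943938 -0.20653155  0.10747661]
s11 drive 86 [ 0.55737605 -0.22437487  0.10030728] [ 0.54660921 -0.23256311  0.09219116] [ 0.56948577 -0.21241794  0.10762   ]
(540, 720, 3) (510, 540, 3)
```

View pics/ov0.png

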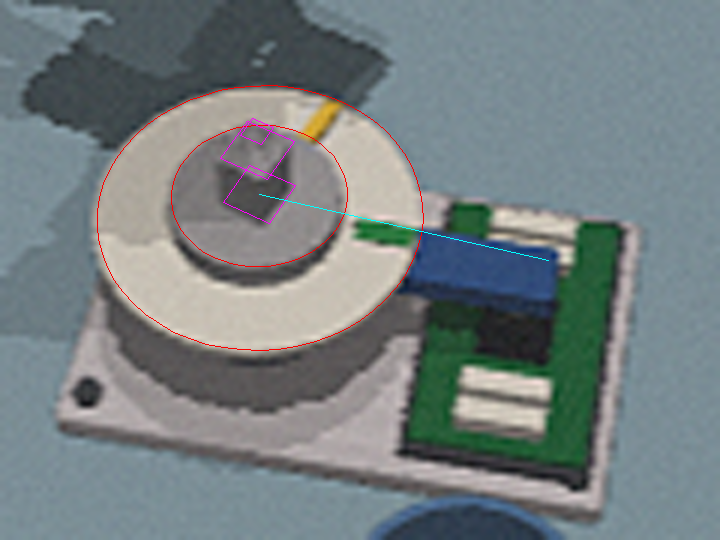

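View pics/ov1.png

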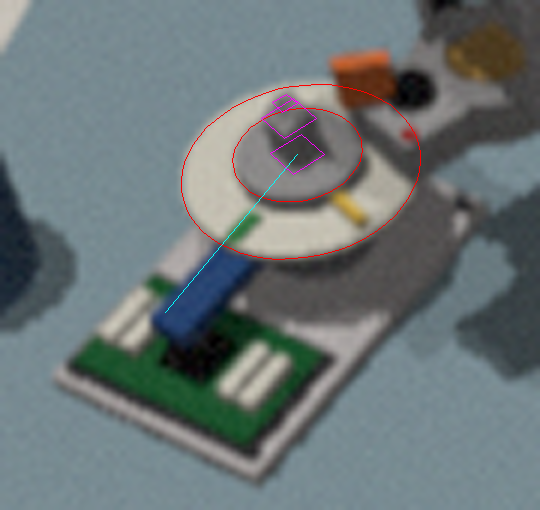

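Request:
move_arm:
  increments:
    - [[0,-0.15,-0.2,0,0,0,-0.011],[0,-0.35,-0.45,0,0,0,-0.011],[0,-0.5,-0.65,0,0,0,-0.011],[0,-0.61,-0.8,0,0,0,-0.011],[0,-0.616,-0.803,0,0,0,-0.011],[0,-0.616,-0.803,0,0,0,-0.011],[0,-0.616,-0.803,0.1,0,0,-0.011],[0,-0.616,-0.803,0.2,0,0,-0.011]]

```text
time: 13.57
tool_pos: [0.5577, -0.2162, 0.3207]
ee_rot: [3.141, 0.002, 2.494]
wrist_force: [0.3, 0.4, -7.3]
width: 0.0683
```

```bash
python3 - <<'E'
from h import *
o=obs(); snap('wrist','w12');snap('scene','c12');snap('side','s12');crop('c12',130,100,250,210,5,'c12c');crop('s12',180,190,330,330,4,'s12c');crop('w12',190,170,320,310,4,'w12c')
inc(o,[.5567,-.2178,.2795])
E
```

```text
{'time': 13.5667, 'tool_pos': [0.5577, -0.2162, 0.3207], 'ee_rot': [3.1407, 0.0016, 2.4944], 'wrist_force': [0.345, 0.3579, -7.3019], 'wrist_torque': [0.0496, -0.0706, 0.021], 'width': 0.0683, 'joint_positions': [-0.4647, 0.2229, 1.3833, 0.0006, 1.5337, -1.3884]}
shift/0.1: [-0.0011 -0.0192  0.4123]
```

View pics/w12c.png

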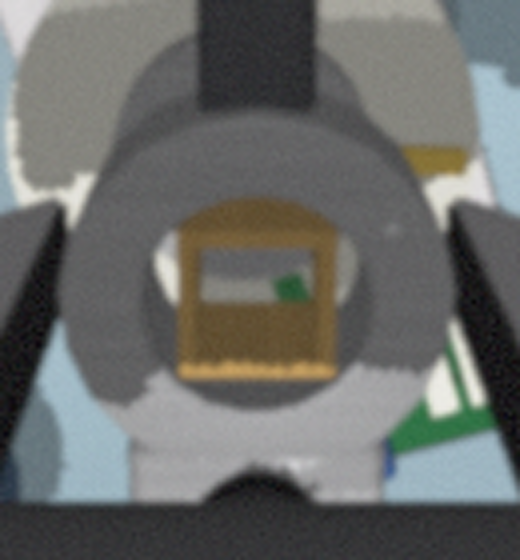

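View pics/c12c.png

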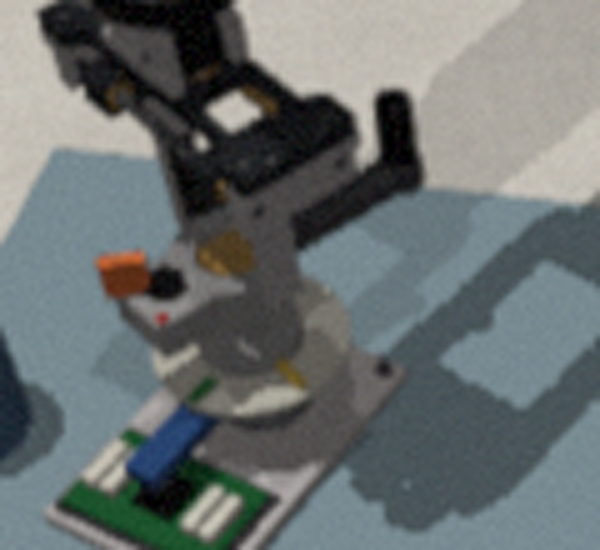

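View pics/s12c.png

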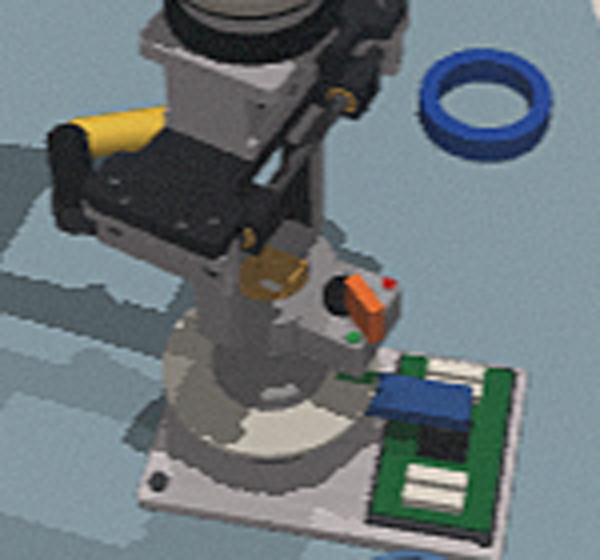

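Request:
move_arm:
  increments:
    - [[0,0,-0.015,0,0,0,0],[0,0,-0.017,0.06,0,0,0],[0,0,-0.017,0.12,0,0,0],[0,0,-0.017,0.16,0,0,0],[0,0,-0.017,0.2,0,0,0],[0,0,-0.017,0.2,0,0,0]]

```text
time: 14.22
tool_pos: [0.5557, -0.2183, 0.2995]
ee_rot: [-3.142, -0.004, 2.493]
wrist_force: [-2.2, 2.1, -6.2]
width: 0.0684
```

```bash
python3 - <<'E'
from h import *
o=obs(); snap('wrist','w13');snap('side','s13');crop('s13',180,190,330,330,4,'s13c');crop('w13',190,170,320,310,4,'w13c')
inc(o,[.5567,-.2178,.2795])
E
```

```text
{'time': 14.2167, 'tool_pos': [0.5557, -0.2183, 0.2995], 'ee_rot': [-3.1416, -0.0037, 2.4929], 'wrist_force': [-2.1896, 2.0798, -6.2173], 'wrist_torque': [0.4351, 0.3179, -0.0116], 'width': 0.0684, 'joint_positions': [-0.4694, 0.2343, 1.4126, 0.0006, 1.4984, -1.3915]}
shift/0.1: [-0.0053  0.01    0.1999]
```

View pics/w13c.png

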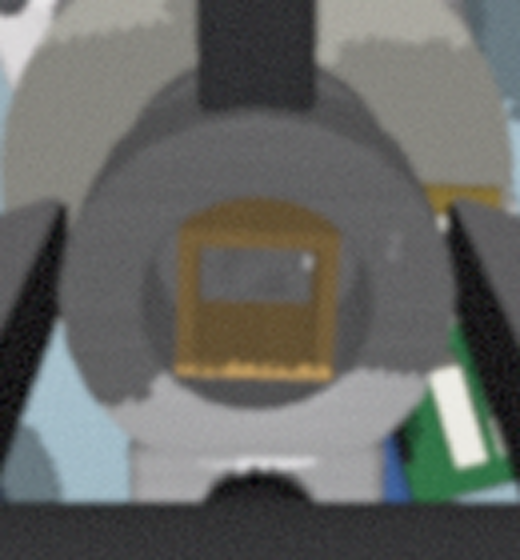

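View pics/s13c.png

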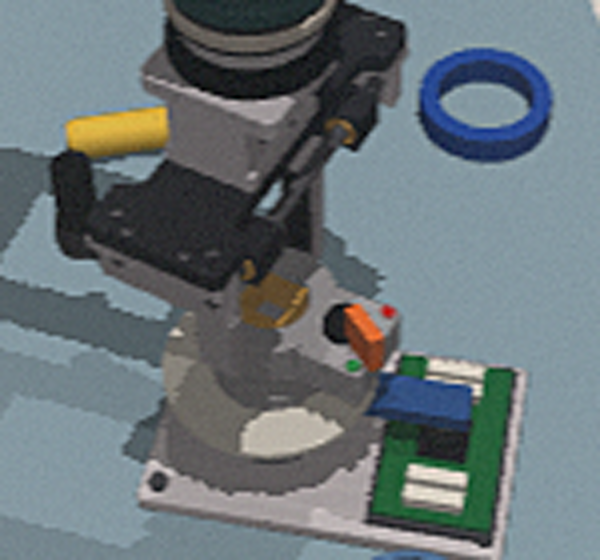

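Request:
move_arm:
  increments:
    - [[0,0.012,0,0.04,0,0,0],[0,0.012,0,0.08,0,0,0],[0,0.012,0,0.12,0,0,0],[0,0.012,0,0.16,0,0,0],[0,0.012,0,0.18,0,0,0],[0,0.012,0,0.18,0,0,0]]

```text
time: 14.82
tool_pos: [0.5552, -0.218, 0.2816]
ee_rot: [-3.141, -0.001, 2.493]
wrist_force: [-2.7, 2.8, -8.2]
width: 0.0684
```

```bash
python3 - <<'E'
from h import *
o=obs()
E
```

```text
{'time': 14.8167, 'tool_pos': [0.5552, -0.218, 0.2816], 'ee_rot': [-3.1415, -0.001, 2.4928], 'wrist_force': [-2.6685, 2.7981, -8.2004], 'wrist_torque': [0.4432, 0.3484, 0.0314], 'width': 0.0684, 'joint_positions': [-0.4692, 0.2437, 1.4377, 0.0001, 1.4612, -1.3913]}
```

Request:
move_arm:
  increments:
    - [[0,0.01,0,0.01,0,0,0],[0,0.01,0,0.015,0,0,0],[1,0.01,0,0.015,0,0,0],[1,0.01,0,0.015,0,0,0],[1,0.01,0,0.015,0,0,0],[1,0.01,0,0.015,0,0,0],[1,0.01,0,0.015,0,0,0],[1,0.01,0,0.015,0,0,0]]

```text
time: 15.48
tool_pos: [0.5547, -0.2176, 0.282]
ee_rot: [3.141, 0.002, 2.493]
wrist_force: [0.2, 0.2, 0.1]
width: 0.0939
```

Request:
move_arm:
  increments:
    - [[1,0,0,-0.2,0,0,0],[1,0,0,-0.5,0,0,0],[1,0,0,-0.8,0,0,0],[1,0,0,-0.9,0,0,0],[1,0,0,-0.9,0,0,0]]

```text
time: 15.9
tool_pos: [0.555, -0.2177, 0.3755]
ee_rot: [3.14, 0.008, 2.493]
wrist_force: [0.2, -0.3, 0.5]
width: 0.0942
```

```bash
python3 - <<'E'
from h import *
o=obs(); snap('wrist','w14');snap('side','s14');snap('scene','c14');crop('s14',180,190,330,330,4,'s14c');crop('c14',130,100,250,210,5,'c14c')
E
```

```text
{'time': 15.9, 'tool_pos': [0.555, -0.2177, 0.3755], 'ee_rot': [3.1401, 0.0083, 2.4929], 'wrist_force': [0.1809, -0.2594, 0.5203], 'wrist_torque': [-0.015, -0.0935, 0.0146], 'width': 0.0942, 'joint_positions': [-0.4689, 0.1944, 1.3079, 0.0, 1.6309, -1.3909]}
```

View pics/w14.png

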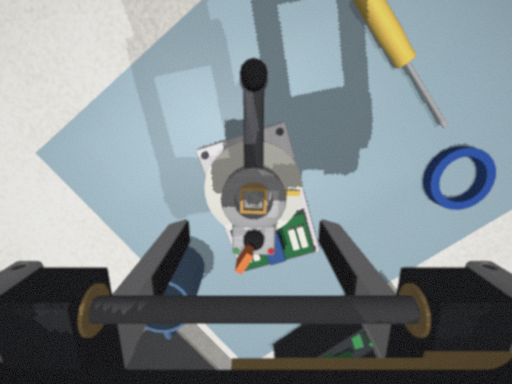

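View pics/s14c.png

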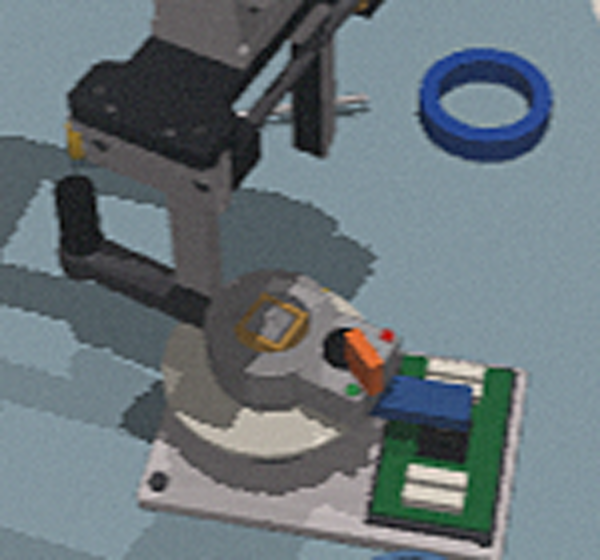

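View pics/c14c.png

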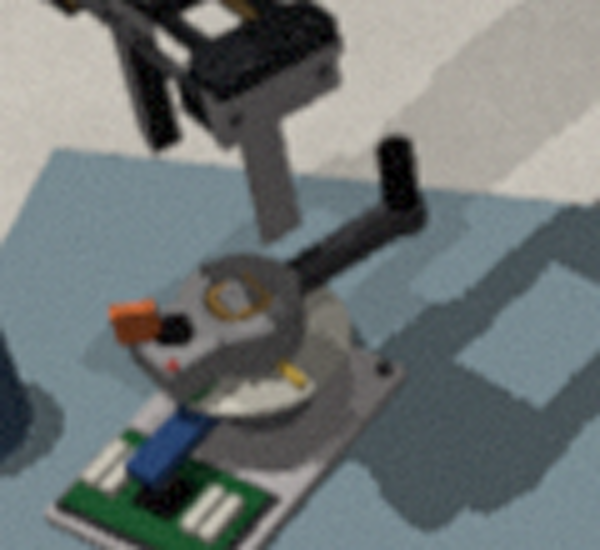

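```bash
python3 - <<'E'
from h import *
for n in('w14','s14','c14'):
    z=load(n)
    H,W=z['d'].shape;v,u=np.mgrid[:H,:W]
    X=(z['R'].T@(np.linalg.inv(z['mtx'])@np.stack([u.ravel()+0.,v.ravel(),np.ones(H*W)])*z['d'].ravel()-z['t'][:,None])).T
    im=z['im'].reshape(-1,3).astype(int)
    r=np.hypot(X[:,0]-.558,X[:,1]+.219)
    m=(r>.018)&(r<.032)&(X[:,2]>.085)&(X[:,2]<.115)
    P=X[m]; A=np.c_[P[:,:2]-[.558,-.219],np.ones(len(P))]
    k=np.ones(len(P),bool)
    for _ in range(5):
        s=np.linalg.lstsq(A[k],P[k,2],rcond=None)[0]; k=abs(A@s-P[:,2])<.003
    print(n,k.sum(),'plane slope/height',s.round(4))
z=load('w14');kn=atz(z,253,75,.135);print('knob',kn,np.arctan2(kn[1]+.219,kn[0]-.558),np.hypot(kn[1]+.219,kn[0]-.558))
o=robot.get_obs()
c=np.mean([atz(z,a,b,.098) for a,b in((241,187),(267,187),(268,214),(241,214))],0);print('hole',c, 'ring', atz(z,253,197,.098))
E
```

```text
w14 1936 plane slope/height [ 0.0015 -0.0001  0.0977]
s14 365 plane slope/height [ 0.0026 -0.0016  0.0983]
c14 194 plane slope/height [0.0066 0.0071 0.0976]
knob [ 0.46946439 -0.15228962  0.135     ] 2.495863980444516 0.11085499414705934
hole [ 0.56008847 -0.21962496  0.098     ] ring [ 0.55617992 -0.21825408  0.098     ]
```

Request:
move_arm:
  increments:
    - [[0.45,0.3,0,0,0,0,0],[0.45,0.6,0,0,0,0,0],[0.45,0.9,0,0,0,0,0],[0.45,1,0,0,0,0,0],[0.45,1,0,0,0,0,0],[0.45,1,0,0,0,0,0],[0.45,1,0,0,0,0,0]]

```text
time: 16.63
tool_pos: [0.4755, -0.1576, 0.3705]
ee_rot: [-3.141, -0.0, 2.493]
wrist_force: [-0.0, -0.1, -0.0]
width: 0.0509
```

Request:
move_arm:
  increments:
    - [[0.45,0.11,0,0,0,0,0],[0.45,0.11,0,0,0,0,0],[0.45,0.11,0,0.1,0,0,0]]

```text
time: 16.88
tool_pos: [0.4666, -0.1507, 0.3629]
ee_rot: [3.141, 0.004, 2.493]
wrist_force: [0.3, -1.0, 0.2]
width: 0.0423
```

```bash
python3 - <<'E'
from h import *
o=obs(); snap('wrist','w15');inc(o,[.4665,-.1505,.299],Rn.from_euler('xyz',[np.pi,0,2.495]))
E
```

```text
{'time': 16.8833, 'tool_pos': [0.4666, -0.1507, 0.3629], 'ee_rot': [3.1406, 0.0045, 2.4928], 'wrist_force': [0.3386, -0.954, 0.2151], 'wrist_torque': [0.0132, -0.0394, -0.0352], 'width': 0.0423, 'joint_positions': [-0.4281, -0.0356, 1.5789, -0.0, 1.5937, -1.3501]}
shift/0.1: [5.300e-03 2.000e-04 6.393e-01]
turn/(pi/2): [ 0.0006  0.0028 -0.0014]
```

View pics/w15.png

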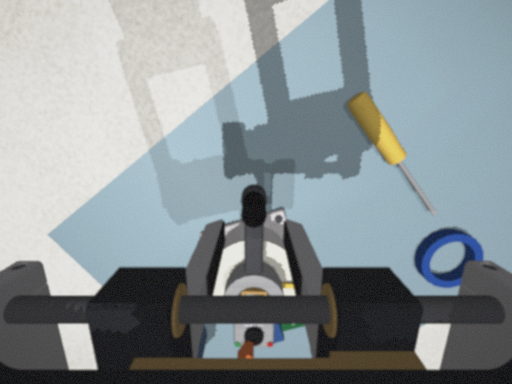

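Request:
move_arm:
  increments:
    - [[0.45,0.005,0,0.2,0,0,0],[0.45,0.005,0,0.4,0,0,0],[0.45,0.005,0,0.6,0,0,0],[0.45,0.005,0,0.6,0,0,0],[0,0.005,0,0.6,0,0,0],[0,0.005,0,0.6,0,0,0],[0,0.005,0,0.6,0,0,0],[0,0.005,0,0.6,0,0,0]]

```text
time: 17.6
tool_pos: [0.4661, -0.1503, 0.3028]
ee_rot: [3.141, 0.003, 2.493]
wrist_force: [0.6, -0.6, -0.4]
width: 0.0214
```

Request:
move_arm:
  increments:
    - [[0,0,0,0,0,0,0],[0,0,0,0,0,0,0],[0,0,0,0,0,0,0]]

```text
time: 17.85
tool_pos: [0.466, -0.1502, 0.3023]
ee_rot: [3.141, 0.003, 2.493]
wrist_force: [2.0, -0.7, 1.8]
width: 0.0215
```

```bash
cat > arc.py <<'E'
import sys
from h import *
# arc.py step n r : rows for winding clockwise from current pose
o=obs(); n=int(sys.argv[1]); st=float(sys.argv[2]); C=np.array([.558,-.219])
p=o['tool_pos'];R0=Rn.from_euler('xyz',o['ee_rot']); d=p[:2]-C; r=np.hypot(*d); th=np.arctan2(d[1],d[0]); print('r',r,'th',th)
yaw=o['ee_rot'][2]
for i in range(1,n+1):
    a=th-st*i; rr=r+(.115-r)*i/n
    P=np.array([C[0]+rr*np.cos(a),C[1]+rr*np.sin(a),p[2]])
    s=R0.inv().apply(P-p)/.1
    print([0,*np.round(s,3)[:2].tolist(),0,0,0,round(st*i/(np.pi/2),3)])
E
python3 arc.py 8 0.09; python3 - <<'E'
from h import *
snap('side','s16');crop('s16',180,170,330,330,4,'s16c')
E
```

```text
{'time': 17.85, 'tool_pos': [0.466, -0.1502, 0.3023], 'ee_rot': [3.141, 0.0027, 2.4929], 'wrist_force': [1.9668, -0.6684, 1.7628], 'wrist_torque': [-0.0652, -0.2494, -0.017], 'width': 0.0215, 'joint_positions': [-0.4277, -0.0044, 1.6706, -0.0, 1.4727, -1.3498]}
r 0.11483275640039203 th 2.499643392613073
[0, -0.004, 0.103, 0, 0, 0, 0.057]
[0, -0.017, 0.206, 0, 0, 0, 0.115]
[0, -0.039, 0.307, 0, 0, 0, 0.172]
[0, -0.07, 0.405, 0, 0, 0, 0.229]
[0, -0.11, 0.501, 0, 0, 0, 0.286]
[0, -0.158, 0.592, 0, 0, 0, 0.344]
[0, -0.215, 0.679, 0, 0, 0, 0.401]
[0, -0.279, 0.76, 0, 0, 0, 0.458]
```

View pics/s16c.png

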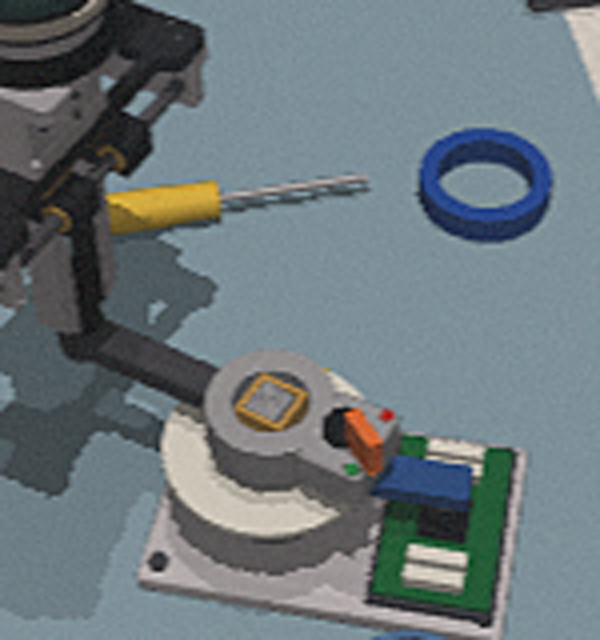

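Request:
move_arm:
  increments:
    - [[0,-0.004,0.103,0,0,0,0.057],[0,-0.017,0.206,0,0,0,0.115],[0,-0.039,0.307,0,0,0,0.172],[0,-0.07,0.405,0,0,0,0.229],[0,-0.11,0.501,0,0,0,0.286],[0,-0.158,0.592,0,0,0,0.344],[0,-0.215,0.679,0,0,0,0.401],[0,-0.279,0.76,0,0,0,0.458]]

```text
time: 18.57
tool_pos: [0.5337, -0.1062, 0.3019]
ee_rot: [-3.14, 0.001, 1.769]
wrist_force: [-2.7, -1.6, 3.9]
width: 0.0214
```

```bash
python3 arc.py 8 0.09; python3 - <<'E'
from h import *
snap('side','s17');crop('s17',180,170,330,330,4,'s17c')
E
```

```text
{'time': 18.5667, 'tool_pos': [0.5337, -0.1062, 0.3019], 'ee_rot': [-3.1395, 0.0006, 1.7692], 'wrist_force': [-2.7158, -1.5773, 3.9094], 'wrist_torque': [-0.3734, 0.5673, -0.0011], 'width': 0.0214, 'joint_positions': [-0.3002, 0.1178, 1.543, -0.0015, 1.4823, -0.4985]}
r 0.11536631395758513 th 1.7828501361771663
[0, -0.004, 0.104, 0, 0, 0, 0.057]
[0, -0.017, 0.207, 0, 0, 0, 0.115]
[0, -0.039, 0.308, 0, 0, 0, 0.172]
[0, -0.07, 0.407, 0, 0, 0, 0.229]
[0, -0.11, 0.502, 0, 0, 0, 0.286]
[0, -0.158, 0.594, 0, 0, 0, 0.344]
[0, -0.215, 0.681, 0, 0, 0, 0.401]
[0, -0.279, 0.762, 0, 0, 0, 0.458]
```

View pics/s17c.png

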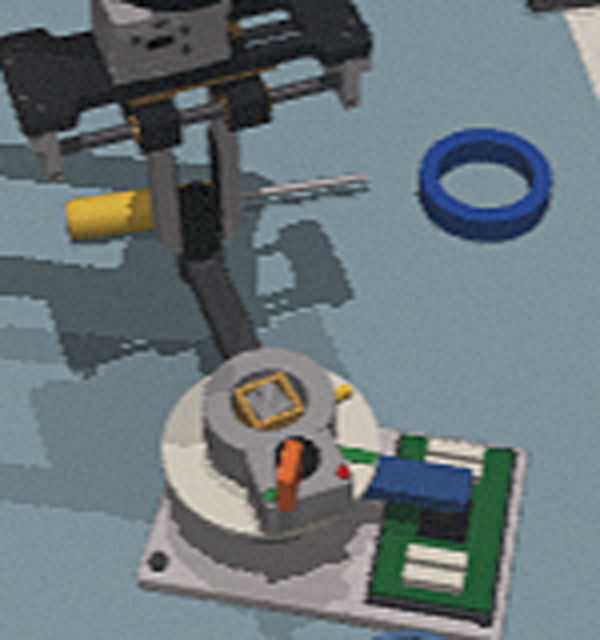

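```bash
cat > ptr.py <<'E'
import sys
from h import *
C=np.array([.558,-.219])
for f in sys.argv[1:]:
    z=load(f);H,W=z['d'].shape;v,u=np.mgrid[:H,:W]
    im=z['im'].reshape(-1,3).astype(int)
    P=np.array([atz(z,a,b,.0625) for a,b in zip(u.ravel(),v.ravel())]) if 0 else None
    r=z['R'].T@np.linalg.inv(z['mtx'])@np.stack([u.ravel()+0.,v.ravel(),np.ones(H*W)]);o=-z['R'].T@z['t']
    P=(o[:,None]+r*((.0625-o[2])/r[2])).T
    q=np.hypot(*(P[:,:2]-C).T)
    for n,m in(('yellow',(im[:,0]-im[:,2]>60)&(im[:,1]-im[:,2]>40)&(im[:,1]/(im[:,0]+1)>.62)),('green',(im[:,1]-im[:,0]>35)&(im[:,1]-im[:,2]>25))):
        k=m&(q>.03)&(q<.056)
        if k.sum()<3: print(f,n,k.sum());continue
        c=P[k].mean(0)[:2]-C;print(f,n,k.sum(),'r',np.hypot(*c).round(4),'ang',np.arctan2(c[1],c[0]).round(3))
E
python3 ptr.py side0 scene0 s17
```

```text
side0 yellow 23 r 0.044 ang 0.93
side0 green 29 r 0.0445 ang -0.364
scene0 yellow 13 r 0.0386 ang 0.941
scene0 green 8 r 0.0436 ang -0.366
s17 yellow 45 r 0.0352 ang 1.215
s17 green 35 r 0.0373 ang -0.562
```

```bash
sed -i 's/q>.03)/q>.041)/' ptr.py; python3 ptr.py side0 scene0 s17; python3 - <<'E'
from h import *
z=load('s17');p=atz(z,267.5,268,.0625);print(p,np.arctan2(p[1]+.219,p[0]-.558))
crop('s17',240,250,300,300,10,'s17d')
E
```

```text
side0 yellow 15 r 0.0473 ang 0.931
side0 green 20 r 0.0474 ang -0.361
scene0 yellow 5 r 0.0436 ang 0.936
scene0 green 5 r 0.0467 ang -0.372
s17 yellow 20 r 0.0426 ang 0.832
s17 green 21 r 0.0474 ang -0.365
[ 0.60317988 -0.19508607  0.0625    ] 0.48681565856570436
```

View pics/s17d.png

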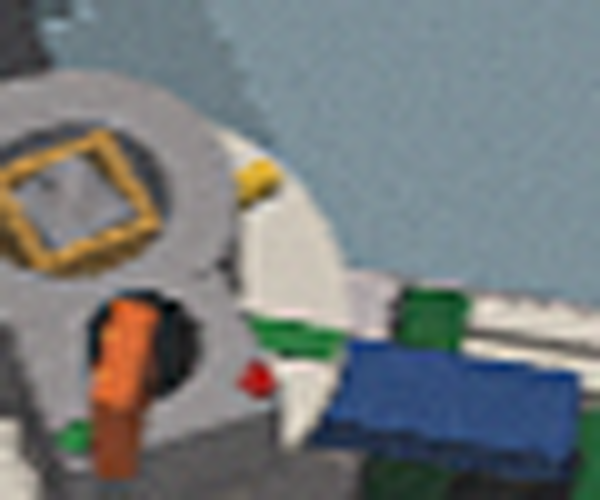

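Request:
move_arm:
  increments:
    - [[0,-0.004,0.104,0,0,0,0.057],[0,-0.017,0.207,0,0,0,0.115],[0,-0.039,0.308,0,0,0,0.172],[0,-0.07,0.407,0,0,0,0.229],[0,-0.11,0.502,0,0,0,0.286],[0,-0.158,0.594,0,0,0,0.344],[0,-0.2,0.66,0,0,0,0.385],[0,-0.2,0.66,0,0,0,0.385]]

```text
time: 19.28
tool_pos: [0.6032, -0.1133, 0.3018]
ee_rot: [3.14, 0.0, 1.169]
wrist_force: [0.2, 0.0, 4.0]
width: 0.0212
```

```bash
python3 arc.py 6 0.04; python3 - <<'E'
from h import *
snap('side','s18');snap('scene','c18');crop('s18',235,245,305,305,10,'s18d');crop('c18',145,140,225,200,9,'c18d')
E
python3 ptr.py s18 c18
```

```text
{'time': 19.2833, 'tool_pos': [0.6032, -0.1133, 0.3018], 'ee_rot': [3.1402, 0.0005, 1.1691], 'wrist_force': [0.1667, 0.0136, 3.9764], 'wrist_torque': [-0.2865, 0.2251, -0.0064], 'width': 0.0212, 'joint_positions': [-0.2779, 0.2672, 1.3675, -0.0006, 1.5056, 0.1239]}
r 0.11494874172217173 th 1.1671045712898833
[0, -0.001, 0.046, 0, 0, 0, 0.025]
[0, -0.004, 0.092, 0, 0, 0, 0.051]
[0, -0.008, 0.138, 0, 0, 0, 0.076]
[0, -0.015, 0.183, 0, 0, 0, 0.102]
[0, -0.023, 0.228, 0, 0, 0, 0.127]
[0, -0.033, 0.273, 0, 0, 0, 0.153]
s18 yellow 17 r 0.0373 ang 0.148
s18 green 21 r 0.0474 ang -0.365
c18 yellow 6 r 0.0244 ang -0.671
c18 green 5 r 0.0467 ang -0.372
```

View pics/s18d.png

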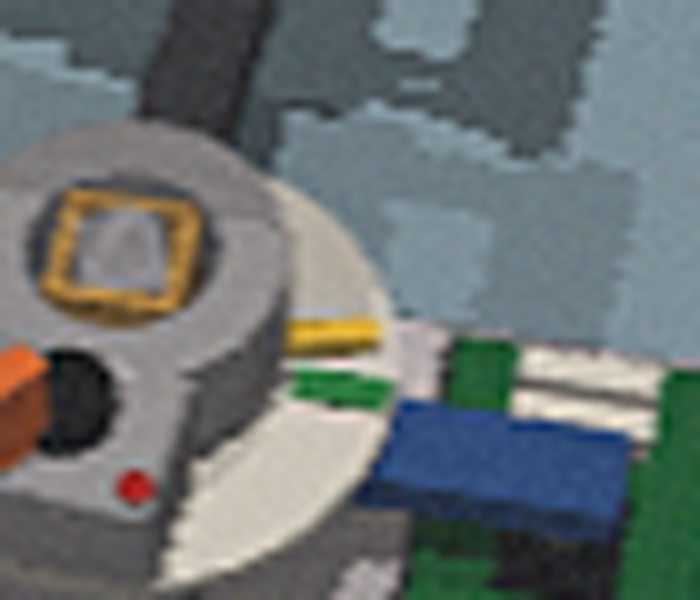

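View pics/c18d.png

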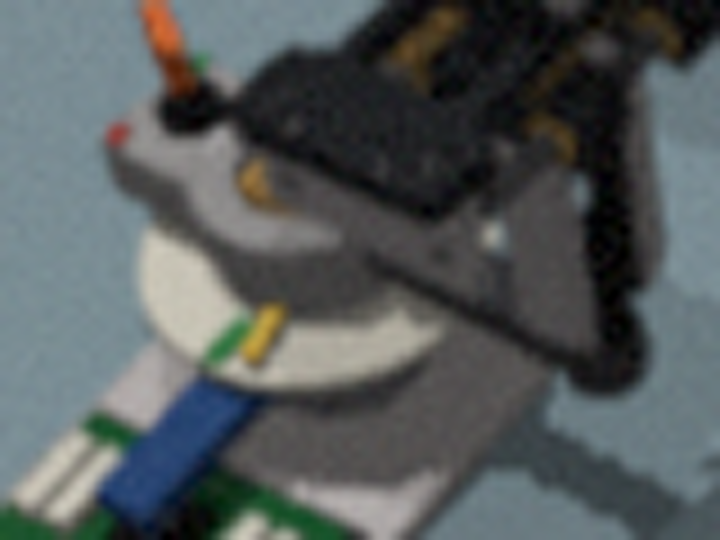

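```bash
python3 - <<'E'
from h import *
def A(f,u,v):
    p=atz(load(f),u,v,.0625)-[.558,-.219,0];return np.arctan2(p[1],p[0]).round(3),np.hypot(p[0],p[1]).round(4)
for x,y in((290,338),(335,336),(380,333)):print('y',A('s18',235+x/10-.5,245+y/10-.5))
for x,y in((292,382),(340,389),(392,394)):print('g',A('s18',235+x/10-.5,245+y/10-.5))
for x,y in((277,312),(265,335),(252,358)):print('y c',A('c18',145+x/9-.5,140+y/9-.5))
for x,y in((243,325),(227,345),(213,362)):print('g c',A('c18',145+x/9-.5,140+y/9-.5))
E
```

```text
y (np.float64(-0.042), np.float64(0.0327))
y (np.float64(-0.054), np.float64(0.042))
y (np.float64(-0.058), np.float64(0.0514))
g (np.float64(-0.378), np.float64(0.0338))
g (np.float64(-0.367), np.float64(0.0437))
g (np.float64(-0.348), np.float64(0.0544))
y c (np.float64(-0.18), np.float64(0.027))
y c (np.float64(-0.154), np.float64(0.0367))
y c (np.float64(-0.146), np.float64(0.0464))
g c (np.float64(-0.388), np.float64(0.036))
g c (np.float64(-0.363), np.float64(0.0449))
g c (np.float64(-0.351), np.float64(0.0525))
```

```bash
cat > tri.py <<'E'
from h import *
def ray(f,u,v):
    z=load(f);r=z['R'].T@np.linalg.inv(z['mtx'])@np.array([u,v,1.]);return -z['R'].T@z['t'],r/np.linalg.norm(r)
def tri(a,b):
    (o1,r1),(o2,r2)=ray(*a),ray(*b)
    s=np.linalg.lstsq(np.c_[r1,-r2],o2-o1,rcond=None)[0];p,q=o1+s[0]*r1,o2+s[1]*r2
    m=(p+q)/2;d=m-[.558,-.219,0];print(m.round(4),'gap',np.linalg.norm(p-q).round(4),'ang',np.arctan2(d[1],d[0]).round(3),'r',np.hypot(d[0],d[1]).round(4))
E
python3 - <<'E'
from tri import *
S=lambda x,y:('s18',235+x/10-.5,245+y/10-.5)
Cc=lambda x,y:('c18',145+x/9-.5,140+y/9-.5)
tri(S(380,333),Cc(252,360)); tri(S(335,336),Cc(264,336)); tri(S(392,394),Cc(213,362))
def pc(f,l,k,u0,v0): return [(f,u0+a/k-.5,v0+b/k-.5) for a,b in l]
tri(*[pc('scene0',[(425,262)],7,130,140)[0],pc('side0',[(337,103)],6,205,245)[0]])
tri(*[pc('scene0',[(407,245)],7,130,140)[0],pc('side0',[(321,121)],6,205,245)[0]])
E
```

```text
[ 0.6083 -0.2242  0.0662] gap 0.0013 ang -0.102 r 0.0506
[ 0.5989 -0.2235  0.0664] gap 0.0018 ang -0.109 r 0.0411
[ 0.6085 -0.2372  0.063 ] gap 0.0016 ang -0.346 r 0.0537
[ 0.591  -0.1785  0.0658] gap 0.0002 ang 0.886 r 0.0522
[ 0.5843 -0.1873  0.0674] gap 0.0006 ang 0.878 r 0.0412
```

Request:
move_arm:
  increments:
    - [[0,-0.001,0.046,0,0,0,0.025],[0,-0.004,0.092,0,0,0,0.051],[0,-0.008,0.138,0,0,0,0.076],[0,-0.015,0.183,0,0,0,0.102],[0,-0.023,0.228,0,0,0,0.127],[0,-0.033,0.273,0,0,0,0.153],[0,-0.033,0.273,0,0,0,0.153]]

```text
time: 19.97
tool_pos: [0.626, -0.1265, 0.3017]
ee_rot: [-3.141, -0.0, 0.929]
wrist_force: [-0.5, -0.3, 4.5]
width: 0.0214
```

```bash
python3 arc.py 3 0.03; python3 - <<'E'
from h import *
snap('side','s19');snap('scene','c19');crop('s19',235,245,305,305,10,'s19d');crop('c19',145,140,225,200,9,'c19d')
E
```

```text
{'time': 19.9667, 'tool_pos': [0.626, -0.1265, 0.3017], 'ee_rot': [-3.1414, -0.0, 0.9293], 'wrist_force': [-0.5488, -0.3362, 4.5357], 'wrist_torque': [-0.2178, 0.3551, -0.0173], 'width': 0.0214, 'joint_positions': [-0.2881, 0.3218, 1.2987, 0.0001, 1.5213, 0.3534]}
r 0.11481839168273059 th 0.9367933835505264
[0, 0.0, 0.034, 0, 0, 0, 0.019]
[0, -0.0, 0.069, 0, 0, 0, 0.038]
[0, -0.002, 0.103, 0, 0, 0, 0.057]
```

View pics/s19d.png

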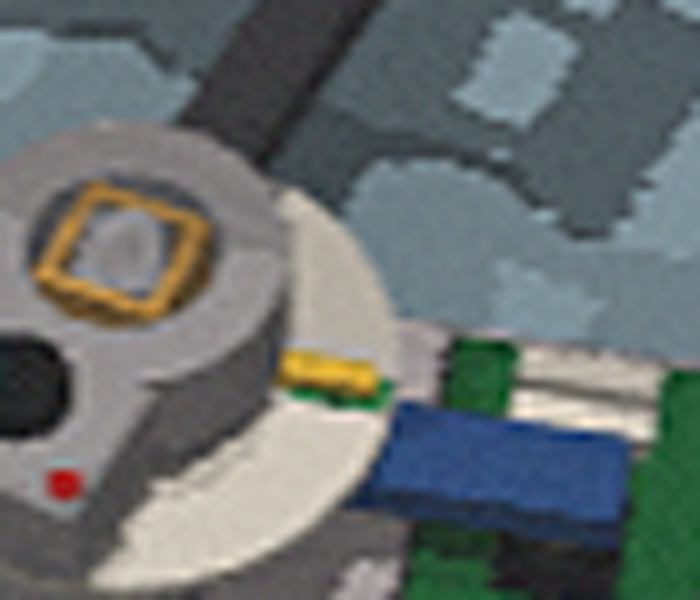

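View pics/c19d.png

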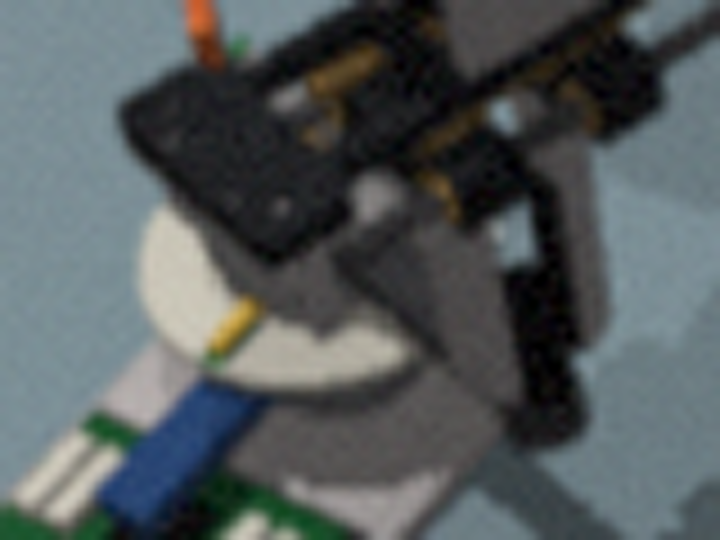

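```bash
python3 - <<'E'
from tri import *
S=lambda x,y:('s19',235+x/10-.5,245+y/10-.5)
Cc=lambda x,y:('c19',145+x/9-.5,140+y/9-.5)
tri(S(380,380),Cc(213,350)); tri(S(333,372),Cc(237,327))
for f,a in(('s19',S(333,372)),('c19',Cc(237,327))):
    p=atz(load(f),a[1],a[2],.066)-[.558,-.219,0];print(f,np.arctan2(p[1],p[0]))
E
```

```text
[ 0.6065 -0.2367  0.0669] gap 0.0006 ang -0.35 r 0.0516
[ 0.5969 -0.2326  0.0668] gap 0.0019 ang -0.337 r 0.0412
s19 -0.33555321028192764
c19 -0.3491133569012136
```

Request:
move_arm:
  increments:
    - [[0,0,0.02,0,0,0,0.01],[0,0,0.02,0,0,0,0.01],[0.5,0,0.01,0,0,0,0.01],[0.5,0,0.01,0,0,0,0.01],[0.5,0,0.01,0,0,0,0.01],[0.5,0,0.01,0,0,0,0.01],[0.5,0,0.01,0,0,0,0.01],[0.5,0,0.01,0,0,0,0.01]]

```text
time: 20.73
tool_pos: [0.6271, -0.127, 0.3008]
ee_rot: [-3.141, 0.0, 0.913]
wrist_force: [-0.8, -0.1, 0.0]
width: 0.0472
```

Request:
move_arm:
  increments:
    - [[0.5,0,0,-0.2,0,0,0],[0.5,0,0,-0.5,0,0,0],[0.5,0,0,-0.9,0,0,0],[0.5,0.3,0,-1,0,0,0],[0.5,0.7,0,-1,0,0,0],[0.5,0.9,0,-1,0,0,0],[0.5,0.9,0,-1,0,0,0]]

```text
time: 21.32
tool_pos: [0.6839, -0.0523, 0.4008]
ee_rot: [-3.141, -0.002, 0.917]
wrist_force: [-0.9, -0.5, -0.3]
width: 0.0475
```

```bash
python3 - <<'E'
from h import *
obs();snap('side','s20');snap('scene','c20');crop('s20',215,225,305,305,8,'s20d');crop('c20',125,120,225,200,7,'c20d')
for n in('s20','c20'):
    z=load(n)
    H,W=z['d'].shape;v,u=np.mgrid[:H,:W]
    X=(z['R'].T@(np.linalg.inv(z['mtx'])@np.stack([u.ravel()+0.,v.ravel(),np.ones(H*W)])*z['d'].ravel()-z['t'][:,None])).T
    r=np.hypot(X[:,0]-.558,X[:,1]+.219)
    m=(r>.018)&(r<.032)&(X[:,2]>.085)&(X[:,2]<.115)
    P=X[m]; A=np.c_[P[:,:2]-[.558,-.219],np.ones(len(P))];k=np.ones(len(P),bool)
    for _ in range(5):
        s=np.linalg.lstsq(A[k],P[k,2],rcond=None)[0]; k=abs(A@s-P[:,2])<.003
    print(n,k.sum(),s.round(4))
E
```

```text
{'time': 21.3167, 'tool_pos': [0.6839, -0.0523, 0.4008], 'ee_rot': [-3.1414, -0.0021, 0.9174], 'wrist_force': [-0.9473, -0.4913, -0.3192], 'wrist_torque': [-0.0004, 0.0652, -0.021], 'width': 0.0475, 'joint_positions': [-0.1594, 0.3973, 1.0029, 0.002, 1.7405, 0.4943]}
s20 394 [-0.0029 -0.011   0.0986]
c20 142 [-0.0149 -0.0095  0.098 ]
```

View pics/s20d.png

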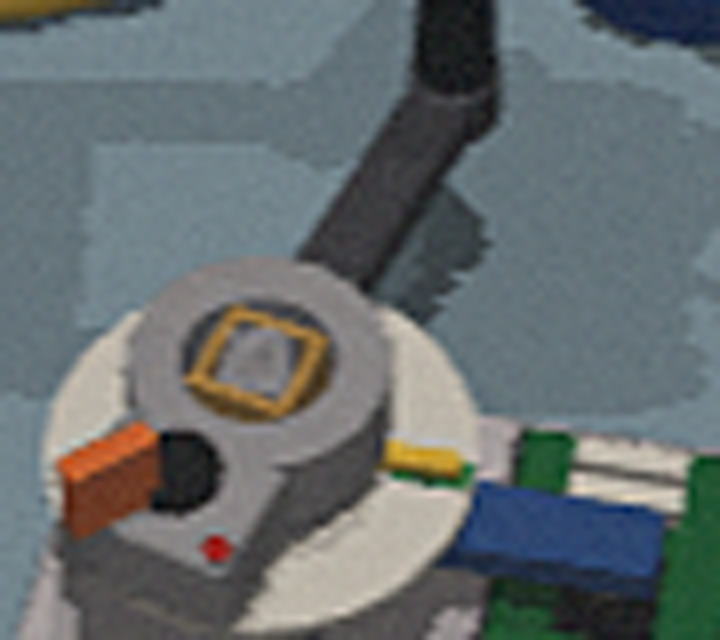

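View pics/c20d.png

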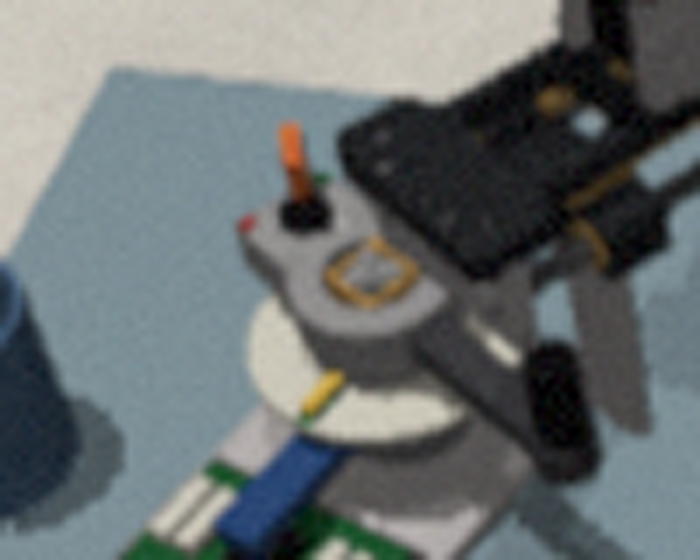

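```bash
python3 - <<'E'
from tri import *
S=lambda x,y:('s20',215+x/8-.5,225+y/8-.5)
Cc=lambda x,y:('c20',125+x/7-.5,120+y/7-.5)
def at(a,h): return atz(load(a[0]),a[1],a[2],h)
t,b=at(S(62,463),.1225),at(S(150,427),.1225);d=t-b;print('side fin',np.arctan2(d[1],d[0])-(.917-np.pi),t)
t,b=at(Cc(291,126),.1225),at(Cc(298,152),.1225)
d=t-b;print('scene fin',np.arctan2(d[1],d[0])-(.917-np.pi))
tri(S(462,465),Cc(304,412))
tri(S(422,459),Cc(323,393))
r=.072+.021
p=at(S(455,100),r)-[.558,-.219,0];print('handle yaw',np.arctan2(p[1],p[0]),np.hypot(p[0],p[1]))
for n in('mug','x'):pass
a=cv2.imread('pics/scene0.png').astype(int);c=cv2.imread('pics/c20.png').astype(int)
print('tape/mug/bottle/sd diff',[np.abs(a-c)[v-12:v+12,u-12:u+12].mean().round(1) for u,v in((247,236),(117,175),(398,205),(262,175))])
E
```

```text
side fin -0.5927582585129394 [ 0.50533706 -0.26280512  0.1225    ]
scene fin -0.42840180027819397
[ 0.6062 -0.2372  0.0669] gap 0.0 ang -0.361 r 0.0515
[ 0.596  -0.2332  0.0668] gap 0.0012 ang -0.358 r 0.0405
handle yaw 0.9174113100860948 0.10369927631191286
tape/mug/bottle/sd diff [np.float64(25.0), np.float64(5.1), np.float64(8.2), np.float64(20.3)]
```

View pics/c20.png

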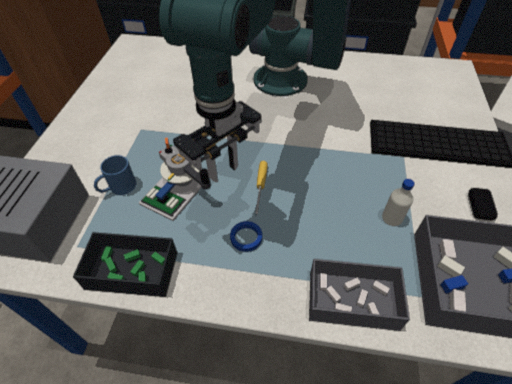

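Bystanders are where they started; only shadows differ. The gripper is clear of everything, so I'm handing in.

```bash
python3 -c "
from bench import robot
print(robot.close_job())"
```

```text
the job is handed in; nothing more can be done
None
```

I handed the job in at about 21.4 s of the 72 s. The lever is over to green, the spanner sits on the collar, and the pointer is at the green mark. `close_job()` gave no verdict.

**What I did**
- **Lever:** I pushed the fin over with closed fingers, and it measured about -0.5 rad afterwards.
- **First grip failed:** I first picked the spanner up by the handle. It sagged head-down in the grip, so I set it back on the bench; the lever stayed on green.
- **Placing:** I gripped it again across the ring head, carried it level, set it over the square and let go. The ring top measured 97.7 mm above the bench (98 mm expected), flat.
- **Winding:** I gripped the knob and wound the screw clockwise, checking the pointer between strokes. I then let go and backed off.

**Last checks**
- **Pointer:** it reads -0.36 rad in world yaw against -0.35 to -0.37 for the green mark, so it is within about 0.02 rad.
- **Spanner:** ring top at 98.0–98.6 mm, tilted no more than about 0.02 rad.
- **Lever:** the two cameras disagree, at about -0.43 and -0.59 rad, but both are past -0.3. A reading while the spanner lay on the bench again gave -0.39.
- **Surroundings:** wrist force was near zero with the gripper clear. The bystanders look unmoved in the last picture, judged by eye. A pixel comparison did differ at the tape and screwdriver, which I put down to shadows.
- **Early pointer readings:** the two cameras differed by about 0.1 rad because the pointer stands about 4 mm above the dial. Triangulating from both settled it.

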